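Index the cast holder one hole round

ROBOT

A 6-joint arm with a two-finger parallel gripper is mounted at the origin on a cart in front of the work surface, level with it; the furniture and walls round the work are solid. World frame = base frame: x ahead of the robot, y to its left, z up, the work surface at z = 0. Lengths are in m, angles in degrees, forces in N, time in s.
With the tool pointing down it reaches from about 0.35 to 0.85 m from the base axis. Payload 8.1 kg.
Tool frame: the origin (TCP) lies midway between the tips of the shut fingers; the grasp point (between the pads) lies 19 mm behind it (r.grip_point_offset is the distance from the TCP to the grasp point, in m); y points along the fingers, z is the direction in which the jaws open and shut, and the axes are right-handed (so a half turn about y gives the same grasp; the last joint's range is limited). The gripper opens to 85 mm and grips with 20 to 120 N. Pads are 22 mm wide; open, the fingers measure 114 mm over their backs; the gripper's body (76 mm by 85 mm) begins 54 mm behind the grasp point. The pads swing forward as they close: fully open they stand 13 mm farther back than shut.
Start: joints at [67.987, 7.471, 85.268, -0, 87.261, -4.893], TCP at [0.177, 0.573, 0.208] pointing down, gripper open.
Joint ranges: [-169.43, 169.43], [-51.17, 129.36], [1.28, 143.12], [-76.62, 256.62], [0, 156.53], [-152.29, 152.29]. Speed limits (degrees/s): [136.94, 136.94, 159.86, 180, 180, 180].

INTERFACE

Orientations are given as a 3x3 rotation matrix whose columns are the frame's x, y, z axes.
In Python, from station import r gives the robot as it stands.
- The arm moves only by the tool apply_moves, never from a script. Its arguments are lists of equal length, an entry for each row: "turn": the turn, a rotation vector about the tool's x, y, z scaled (see below), a list of three; "offset": the shift along the tool's x, y, z scaled (see below), a list of three; "hand": the opening, from -1 (shut) to 1 (fully open). A call has exactly 10 rows; each row shifts and turns the pose as measured when the row begins, along the tool's axes as they then stand; what a row does not reach is not made up. The controller multiplies each number of a shift by 0.06 m and each number of a turn by 10 degrees. A row lasts 1/8 s, in which the tool goes at most 62.5 mm and 10.7 degrees, less where a joint would pass 70% of its speed; a pose out of reach is approached as far as the arm can. A call with a number of a shift or a turn outside -1 to 1 is refused whole. A call with a gripper value outside its range is refused whole. The fingers move at their own pace and stop on an object; the grip force is fixed at half the most. Time passes only in rows, so rows that do not move let the fingers close, or fill a call up. It gives the time, the measured TCP pose, the force and the opening at its end, in the units of the state.
- r.get_state(): the state, without advancing time (a new reading comes with each control period).
- r.capture(name): name is "scene" or "side" or "wrist"; returns the picture (420x560x3 uint8, red, green, blue); there is no depth.
- r.calibration(name): a dict with "K" (3x3 intrinsics, pixels), "cam_to_world" (4x4, takes a point from camera to world coordinates). Camera axes: x right, y down, z forward; pixel columns grow to the right and rows downward; lengths in m; the calibration is good to about 2 mm. A picture is of the moment at which its call begins: read the wrist's pose just before it. calibration takes no time and is no camera call; for the wrist camera it gives the pose at the moment of the call.
- r.job_done(): hands the job in, once; it reports no verdict.
The state is a dict: "time_s": time; "joint_pos": joint angles; "qd": joint speeds; "tau": joint torques, N m; "ee_pos": TCP position; "orientation": TCP orientation; "contact_force": force on the tool from outside, world axes, zero at the start; "torque": the same for the moment, N m; "grip_width": finger opening in m.
Only numpy, scipy, OpenCV 4.12 (cv2) and the standard library are available. Lean on these libraries where they do the work, as an engineer would, in place of code of your own. Each camera call takes 0.05 s, during which the arm holds its last target.

TASK

On the indexing holder that carries the white dental cast, hook a fingertip through the red pull ring from its outer side, lift the spring index pin out of its hole, swing the arm round to the very next hole on the side where the grey block of burs stands, and let the pin drop fully home there. Do not pinch the ring and do not force it, and leave everything else on the bench standing where it is.

Things in the scene. Friction and masses are not known exactly. Their poses are not given: they have to be found in the camera images.
- index_base: Cast holder fixed to the bench: grey T-shaped base 10 mm thick, 250 mm wide at the front, steel index plate (top 24 mm up). Origin on the bench on the arm's vertical axis; -x points from it towards the robot (yaw varies 0.25 rad), +y left as seen from the robot. Plate holes 13.5 mm wide, 140 mm from the axis, at swing_arm -0.70, -0.35, 0, 0.35, 0.70 rad; flat between.
- swing_arm (a joint): Angle (rad) of the aluminium arm, 34 mm wide, top 40 mm up, turning about the base's axis, where it carries the white cast (to 100 mm up, 36 mm radius). 0: along the base's -x, middle hole, the start. Positive: free end goes to the base's -y (right seen from the robot). Range 0.8 either way; friction 0.12 N m, stays where left. Pin home: locked, play 0.013 rad.
- index_pin (a joint): Height (m) of the 10 mm round-ended spring pin in the arm, 140 mm from the axis: 0 fully home in a hole, 0.012 just clear of the plate (it rides on the plate between holes so), 0.024 upper stop. The spring pushes down with 4.5 N when home, 8 N at the stop; over a hole the pin snaps in by itself.
- pull_ring: Red ring fixed on top of the pin, moves with it: 60 mm inner, 74 mm outer diameter, 7 mm bar. It leans: its top is 30 degrees inwards (to the cast) of upright, so its opening faces outwards and up. Origin at its centre, 123 mm from the arm's axis, 109 mm above the bench with the pin home. x level, inwards along the arm; y across the arm; z up. Closed fingers sloping down and inwards pass through.
- bur_block: Grey block with burs and polishers standing in it, 69 x 90 x 71 mm, loose, stands about 0.2 m to the left or to the right of the holder's middle; marks the side to swing to. Origin at the centre of its underside.
- jar_red: White jar with red lid, 40 mm wide, 57 mm high, loose, on the holder's other side. Origin at the centre of its underside.
- wax_block: Pink wax block lying flat, 32 x 68 x 11 mm, loose. Origin at the centre of its underside.
- silicone_key: Purple curved silicone piece lying flat, 37 x 66 x 15 mm, loose. Origin at the centre of its underside.
Not all that is in view belongs to the job. Leave any pink or yellow look-alike of the bur_block alone.

How it is judged:
By the outcome, as a careful person would: the job done as asked, in the order asked, and still so for the second after the job is handed in, with the robot touching nothing.
It also fails if it takes over 48 s, if anything falls off the work surface, if the arm or the gripper's body presses on something with over 40 N, if the wrist force passes 120 N, or if a joint passes its speed limit or range.

## Working session

There is one attempt and no reset: what is moved stays moved. The work goes in short steps, Python scripts to look and compute and a tool call to move; the robot and the scene stay as the last step left them, time stands still between calls to the robot, and variables do not carry over. Pictures are saved under pics/ and viewed, and the job is handed in when it is done.

Besides the shell and the picture viewer there is one more tool, called after "Call:" by a JSON object that holds its "fn" and its "kwargs", one argument or row to a line. apply_moves: Moves the arm, as the interface text tells. Shifts and turns lie within -1 to 1; 1 stands for 0.06 m of shift or 10 degrees of turn. Its arguments: {"type":"object","properties":{"turn":{"type":"array","items":{"type":"array","items":{"type":"number","minimum":-1,"maximum":1}}},"offset":{"type":"array","items":{"type":"array","items":{"type":"number","minimum":-1,"maximum":1}}},"hand":{"type":"array","items":{"type":"number"}}},"required":["turn","offset","hand"]}

```bash
ls; mkdir -p pics; python3 - <<'E'
from station import r
import cv2
for n in("scene","side","wrist"):
    c=r.calibration(n); im=r.capture(n); cv2.imwrite(f"pics/{n}0.png",im[:,:,::-1]); print(n,c)
s=r.get_state(); print(s)
E
```

```text
pics
scene {'K': array([[474.03928669,   0.        , 282.44698502],
       [  0.        , 474.03928669, 213.51375241],
       [  0.        ,   0.        ,   1.        ]]), 'cam_to_world': array([[ 0.48083554, -0.59539399,  0.64366387, -0.14689835],
       [-0.87680046, -0.33007037,  0.34967772, -0.33901459],
       [ 0.00425836, -0.73250225, -0.68075129,  0.83707531],
       [ 0.        ,  0.        ,  0.        ,  1.        ]])}
side {'K': array([[475.05740738,   0.        , 278.66782064],
       [  0.        , 475.05740738, 212.41944557],
       [  0.        ,   0.        ,   1.        ]]), 'cam_to_world': array([[-0.99949317, -0.00685804, -0.03108656,  0.59631765],
       [ 0.02188032,  0.5612994 , -0.82732353,  0.91384752],
       [ 0.02312269, -0.8275844 , -0.56086486,  0.69195456],
       [ 0.        ,  0.        ,  0.        ,  1.        ]])}
wrist {'K': array([[303.61495766,   0.        , 282.93852875],
       [  0.        , 303.61495766, 210.02506494],
       [  0.        ,   0.        ,   1.        ]]), 'cam_to_world': array([[ 0.29414436,  0.907893  ,  0.29867944,  0.09951
[... 273 characters left out ...]
e+01, -9.66145145e-04,
        8.72612145e+01, -4.89212511e+00]), 'qd': array([ 0.06541084, -0.10117247, -0.17711924,  0.02238857,  0.07995566,
       -0.04553132]), 'tau': array([-3.06042411e-04, -5.70063365e+01, -5.01155734e+01, -3.73761450e-04,
        9.68641456e-03, -6.14593560e-06]), 'ee_pos': array([0.1764456 , 0.57298503, 0.20757525]), 'orientation': array([[ 9.55680380e-01, -5.23605119e-04,  2.94405734e-01],
       [-2.94406181e-01, -1.33998532e-03,  9.55679447e-01],
       [-1.05899288e-04, -9.99998965e-01, -1.43475026e-03]]), 'contact_force': array([ 0.31668048, -0.54522915,  0.40460162]), 'torque': array([ 0.01389608,  0.00632409, -0.00451175]), 'grip_width': 0.08570853534109668}
```

View pics/scene0.png

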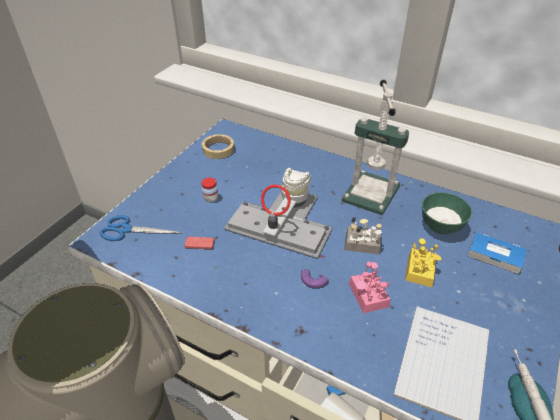

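View pics/side0.png

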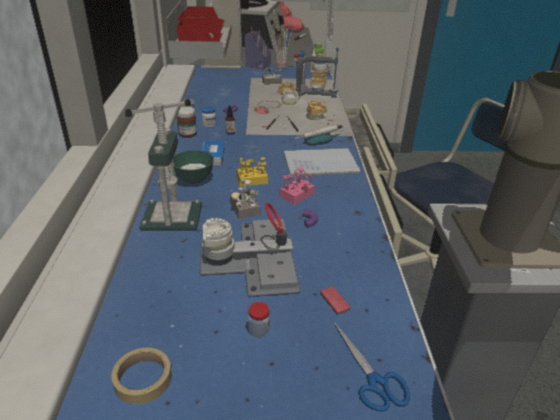

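View pics/wrist0.png

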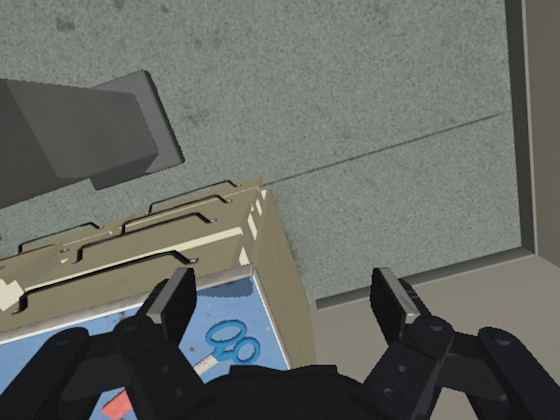

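```bash
python3 - <<'E'
import cv2
a=cv2.imread("pics/scene0.png")[155:265,190:400]; b=cv2.imread("pics/side0.png")[180:320,180:340]
cv2.imwrite("pics/za.png",cv2.resize(a,None,fx=3.8,fy=3.8,interpolation=cv2.INTER_CUBIC))
cv2.imwrite("pics/zb.png",cv2.resize(b,None,fx=4,fy=4,interpolation=cv2.INTER_CUBIC))
E
```

```text
(no output)
```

View pics/za.png

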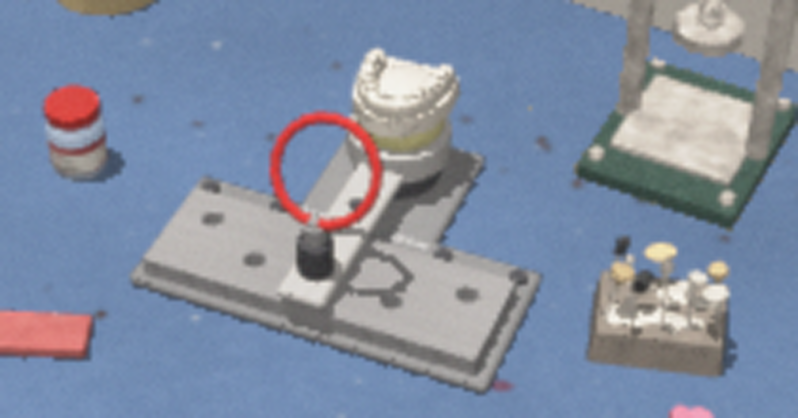

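View pics/zb.png

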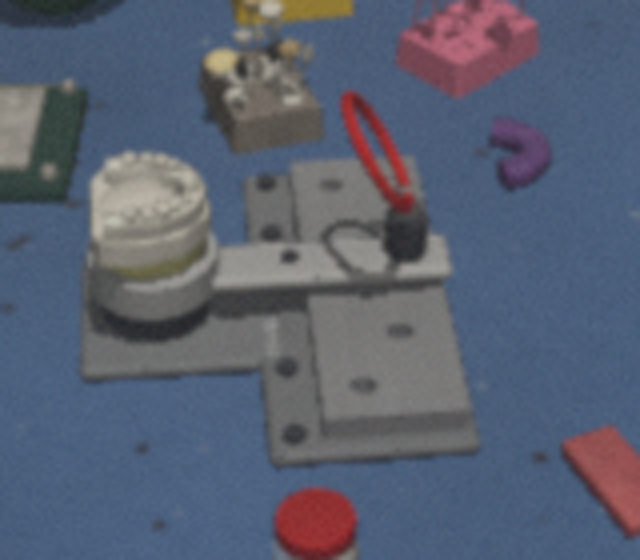

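```bash
cat > h.py <<'E'
import numpy as np,cv2
from station import r
def ray(n,uv,c=None):
    c=c or r.calibration(n);T=c["cam_to_world"];d=T[:3,:3]@np.linalg.inv(c["K"])@[uv[0],uv[1],1.];return T[:3,3],d/np.linalg.norm(d)
def plane(n,uv,z):
    o,d=ray(n,uv);return o+d*(z-o[2])/d[2]
def tri(a,b):
    A=0;B=0
    for o,d in(a,b):
        P=np.eye(3)-np.outer(d,d);A=A+P;B=B+P@o
    x=np.linalg.solve(A,B);return x,[np.linalg.norm((np.eye(3)-np.outer(d,d))@(x-o)) for o,d in(a,b)]
E
python3 - <<'E'
from h import *
from scipy.optimize import least_squares
H=[("scene",(213,218),-.7),("scene",(255,259),-.35),("scene",(392,301),.35),("scene",(467,294),.7),("side",(331,185),.7),("side",(400,331),-.35),("side",(364,385),-.7)]
P=[];A=[]
for n,(u,v),a in H:
    uv=(190+(u+.5)/3.8-.5,155+(v+.5)/3.8-.5) if n=="scene" else (180+(u+.5)/4-.5,180+(v+.5)/4-.5)
    P.append(plane(n,uv,.024)[:2]);A.append(a);print(n,a,P[-1].round(4))
P=np.array(P);A=np.array(A)
def pos(p,a,R=.14): 
    # angle a positive -> -y base ; direction from axis: yaw+pi + a?  (-cos a, -sin a)
    return np.stack([p[0]-R*np.cos(p[2]+a),p[1]-R*np.sin(p[2]+a)],-1)
s=least_squares(lambda p:(pos(p,A)-P).ravel(),[.6,0,0]);print(s.x,(s.fun.reshape(-1,2)*1e3).round(1))
E_={}
for n,(x0,y0,x1,y1) in dict(scene=(255,175,300,222),side=(255,195,295,240)).items():
    im=cv2.imread(f"pics/{n}0.png").astype(int)
    m=((im[:,:,2]>110)&(im[:,:,2]>2*im[:,:,1])&(im[:,:,2]>2*im[:,:,0]))
    mm=np.zeros_like(m);mm[y0:y1,x0:x1]=m[y0:y1,x0:x1]
    ys,xs=np.nonzero(mm);e=cv2.fitEllipse(cv2.convexHull(np.stack([xs,ys],1).astype(np.float32)));print(n,len(xs),e,xs.min(),xs.max(),ys.min(),ys.max());E_[n]=e[0]
print("ring",tri(ray("scene",E_["scene"]),ray("side",E_["side"])))
print("ring pred",pos(s.x,0,.123), "at .35",pos(s.x,.35,.123))
E
```

```text
scene -0.7 [0.5818 0.1626]
scene -0.35 [0.5617 0.1179]
scene 0.35 [0.5709 0.0223]
scene 0.7 [ 0.5996 -0.0166]
side 0.7 [ 0.5997 -0.0133]
side -0.35 [0.5614 0.1217]
side -0.7 [0.5813 0.1654]
[0.69712731 0.0850033  0.10073453] [[-0.2  1.4]
 [-0.2  1.6]
 [ 0.2  1.8]
 [ 0.1  1.1]
 [-0.1 -2.2]
 [ 0.  -2.2]
 [ 0.2 -1.5]]
scene 185 ((275.2991027832031, 199.62545776367188), (28.38699722290039, 30.72260093688965), 165.53741455078125) 261 289 185 215
side 111 ((273.62042236328125, 216.8809814453125), (8.147553443908691, 30.819429397583008), 151.32765197753906) 266 282 203 230
ring (array([0.57508008, 0.07213422, 0.1093998 ]), [np.float64(0.0002889939740341932), np.float64(0.00028899397403415246)])
ring pred [0.57475085 0.07263389] at .35 [0.58641165 0.0314212 ]
```

```bash
cat >> h.py <<'E'
from scipy.spatial.transform import Rotation as Ro
yaw=.1007;AX=np.array([.6971,.0850])
def inw(a=0):return np.array([np.cos(yaw+a),np.sin(yaw+a),0])
def Rt(a,slope):
    s=np.radians(slope);i=inw(a);Z=np.array([0,0,1.]);y=np.cos(s)*i-np.sin(s)*Z;x=-np.sin(s)*i-np.cos(s)*Z
    return np.stack([x,y,np.cross(x,y)],1)
def ring(a=0,h=0):
    p=-.123*inw(a);return np.array([AX[0]+p[0],AX[1]+p[1],.109+h])
def plan(p1,R1,n,p0=None,R0=None):
    s=r.get_state();p0=s["ee_pos"] if p0 is None else p0;R0=s["orientation"] if R0 is None else R0
    w=Ro.from_matrix(R0.T@R1).as_rotvec();d=(p1-p0)/n
    print("dist",np.linalg.norm(p1-p0).round(4),"deg",np.degrees(w).round(1))
    for k in range(n):
        Rk=R0@Ro.from_rotvec(w*k/n).as_matrix()
        print("turn",(np.degrees(w)/n/10).round(2).tolist(),"off",(Rk.T@d/.06).round(2).tolist())
def st():
    s=r.get_state();print(round(s["time_s"],2),"p",s["ee_pos"].round(4),"j",s["joint_pos"].round(1),"F",s["contact_force"].round(2),"w",round(s["grip_width"],4))
    print(s["orientation"].round(3).tolist());return s
E
python3 - <<'E'
from h import *
s=st()
plan(np.array([.33,.25,.25]),s["orientation"]@Ro.from_rotvec([0,np.radians(100),0]).as_matrix(),10)
E
```

```text
0.15 p [0.1764 0.573  0.2076] j [68.   7.5 85.3 -0.  87.3 -4.9] F [ 0.32 -0.55  0.4 ] w 0.0857
[[0.956, -0.001, 0.294], [-0.294, -0.001, 0.956], [-0.0, -1.0, -0.001]]
dist 0.3601 deg [ -0. 100.   0.]
turn [-0.0, 1.0, 0.0] off [0.4, -0.07, -0.44]
turn [-0.0, 1.0, 0.0] off [0.47, -0.07, -0.36]
turn [-0.0, 1.0, 0.0] off [0.53, -0.07, -0.27]
turn [-0.0, 1.0, 0.0] off [0.57, -0.07, -0.18]
turn [-0.0, 1.0, 0.0] off [0.59, -0.07, -0.08]
turn [-0.0, 1.0, 0.0] off [0.6, -0.07, 0.03]
turn [-0.0, 1.0, 0.0] off [0.58, -0.07, 0.13]
turn [-0.0, 1.0, 0.0] off [0.55, -0.07, 0.23]
turn [-0.0, 1.0, 0.0] off [0.5, -0.07, 0.32]
turn [-0.0, 1.0, 0.0] off [0.44, -0.07, 0.4]
```

Call:
{"fn": "apply_moves", "kwargs": {
  "turn": [
    [0, 1, 0],
    [0, 1, 0],
    [0, 1, 0],
    [0, 1, 0],
    [0, 1, 0],
    [0, 1, 0],
    [0, 1, 0],
    [0, 1, 0],
    [0, 1, 0],
    [0, 1, 0]
  ],
  "offset": [
    [0.4, -0.07, -0.44],
    [0.47, -0.07, -0.36],
    [0.53, -0.07, -0.27],
    [0.57, -0.07, -0.18],
    [0.59, -0.07, -0.08],
    [0.6, -0.07, 0.03],
    [0.58, -0.07, 0.13],
    [0.55, -0.07, 0.23],
    [0.5, -0.07, 0.32],
    [0.44, -0.07, 0.4]
  ],
  "hand": [-1, -1, -1, -1, -1, -1, -1, -1, -1, -1]
}}

```text
time_s: 1.4
ee_pos: [0.3239, 0.2371, 0.2477]
orientation: [[-0.501, -0.003, 0.865], [-0.865, -0.006, -0.501], [0.007, -1.0, 0.0]]
contact_force: [0.6, -0.4, -0.1]
grip_width: -0.0001
```

```bash
python3 - <<'E'
from h import *
s=st()
plan(np.array([.40,.05,.25]),Rt(0,70),10)
E
```

```text
1.4 p [0.3239 0.2371 0.2477] j [ 29.1 -25.  110.4  -0.2  94.9  59.2] F [ 0.57 -0.35 -0.15] w -0.0001
[[-0.501, -0.003, 0.865], [-0.865, -0.006, -0.501], [0.007, -1.0, 0.0]]
dist 0.2019 deg [ 9.2 53.6 18.9]
turn [0.09, 0.54, 0.19] off [0.21, -0.0, 0.27]
turn [0.09, 0.54, 0.19] off [0.18, -0.0, 0.28]
turn [0.09, 0.54, 0.19] off [0.15, -0.01, 0.3]
turn [0.09, 0.54, 0.19] off [0.12, -0.0, 0.31]
turn [0.09, 0.54, 0.19] off [0.09, -0.0, 0.32]
turn [0.09, 0.54, 0.19] off [0.06, -0.0, 0.33]
turn [0.09, 0.54, 0.19] off [0.03, 0.0, 0.34]
turn [0.09, 0.54, 0.19] off [0.0, 0.01, 0.34]
turn [0.09, 0.54, 0.19] off [-0.03, 0.01, 0.33]
turn [0.09, 0.54, 0.19] off [-0.06, 0.02, 0.33]
```

Call:
{"fn": "apply_moves", "kwargs": {
  "turn": [
    [0.09, 0.54, 0.19],
    [0.09, 0.54, 0.19],
    [0.09, 0.54, 0.19],
    [0.09, 0.54, 0.19],
    [0.09, 0.54, 0.19],
    [0.09, 0.54, 0.19],
    [0.09, 0.54, 0.19],
    [0.09, 0.54, 0.19],
    [0.09, 0.54, 0.19],
    [0.09, 0.54, 0.19]
  ],
  "offset": [
    [0.21, 0, 0.27],
    [0.18, 0, 0.28],
    [0.15, -0.01, 0.3],
    [0.12, 0, 0.31],
    [0.09, 0, 0.32],
    [0.06, 0, 0.33],
    [0.03, 0, 0.34],
    [0, 0.01, 0.34],
    [-0.03, 0.01, 0.33],
    [-0.06, 0.02, 0.33]
  ],
  "hand": [-1, -1, -1, -1, -1, -1, -1, -1, -1, -1]
}}

```text
time_s: 2.65
ee_pos: [0.4027, 0.0417, 0.2481]
orientation: [[-0.937, 0.345, 0.059], [-0.052, 0.03, -0.998], [-0.346, -0.938, -0.01]]
contact_force: [4.0, 0.4, 2.0]
grip_width: 0.0002
```

```bash
python3 - <<'E'
from h import *
s=st()
R=Rt(0,40)
plan(ring()-.10*R[:,1],R,10)
E
```

```text
2.65 p [0.4027 0.0417 0.2481] j [ -4.5 -51.2 128.4   3.3  82.8  82.3] F [3.97 0.44 2.02] w 0.0002
[[-0.937, 0.345, 0.059], [-0.052, 0.03, -0.998], [-0.346, -0.938, -0.01]]
dist 0.1238 deg [-0.9 -2.3 29.7]
turn [-0.01, -0.02, 0.3] off [-0.11, 0.17, -0.03]
turn [-0.01, -0.02, 0.3] off [-0.1, 0.18, -0.03]
turn [-0.01, -0.02, 0.3] off [-0.09, 0.18, -0.03]
turn [-0.01, -0.02, 0.3] off [-0.08, 0.19, -0.03]
turn [-0.01, -0.02, 0.3] off [-0.07, 0.19, -0.03]
turn [-0.01, -0.02, 0.3] off [-0.06, 0.2, -0.02]
turn [-0.01, -0.02, 0.3] off [-0.05, 0.2, -0.02]
turn [-0.01, -0.02, 0.3] off [-0.04, 0.2, -0.02]
turn [-0.01, -0.02, 0.3] off [-0.03, 0.2, -0.02]
turn [-0.01, -0.02, 0.3] off [-0.02, 0.2, -0.02]
```

```bash
python3 - <<'E'
from h import *
s=st();print(s["joint_pos"])
R=s["orientation"]
plan(s["ee_pos"]+[.06,.012,.0],R,1)
from scipy.optimize import least_squares
J=np.array([[67.987,7.471,85.268,0,87.261],[29.1,-25,110.4,-.2,94.9],[-4.5,-51.2,128.4,3.3,82.8]])
P=np.array([[.177,.573,.208],[.3239,.2371,.2477],[.4027,.0417,.2481]])
Y=np.array([[0,0,-1],[-.003,-.006,-1],[.345,.03,-.938]])
def f(q):
    a1,d1,L1,L2,L3,b=q;o=[]
    for j,p,y in zip(np.radians(J),P,Y):
        w=p-L3*y;rad=w[0]*np.cos(j[0])+w[1]*np.sin(j[0])
        o+=[a1+L1*np.sin(j[1])+L2*np.sin(j[1]+j[2])+b*np.cos(j[1]+j[2])-rad,d1+L1*np.cos(j[1])+L2*np.cos(j[1]+j[2])-b*np.sin(j[1]+j[2])-w[2]]
    return np.array(o+[ .02*(a1-0),.001*(L3-.25)])
q=least_squares(f,[0,.3,.4,.4,.25,0]);print(q.x.round(4),q.fun.round(4))
E
```

```text
2.65 p [0.4027 0.0417 0.2481] j [ -4.5 -51.2 128.4   3.3  82.8  82.3] F [3.97 0.44 2.02] w 0.0002
[[-0.937, 0.345, 0.059], [-0.052, 0.03, -0.998], [-0.346, -0.938, -0.01]]
[ -4.53425465 -51.16875993 128.39259749   3.30328287  82.79469663
  82.34861422]
dist 0.0612 deg [0. 0. 0.]
turn [0.0, 0.0, 0.0] off [-0.95, 0.35, -0.14]
[-0.0021  0.3222  0.3702  0.5554  0.3871  0.0677] [-0.      0.      0.     -0.     -0.      0.     -0.      0.0001]
```

Call:
{"fn": "apply_moves", "kwargs": {
  "turn": [
    [0, 0, 0],
    [0, 0, 0],
    [0, 0, 0],
    [0, 0, 0],
    [0, 0, 0.3],
    [0, 0, 0.3],
    [0, 0, 0.3],
    [0, 0, 0],
    [0, 0, 0],
    [0, 0, 0]
  ],
  "offset": [
    [-0.31, 0.12, -0.05],
    [-0.31, 0.12, -0.05],
    [-0.31, 0.12, -0.05],
    [-0.31, 0.12, -0.05],
    [0, 0, 0],
    [0, 0, 0],
    [0, 0, 0],
    [0, 0, 0],
    [0, 0, 0],
    [0, 0, 0]
  ],
  "hand": [-1, -1, -1, -1, -1, -1, -1, -1, -1, -1]
}}

```text
time_s: 3.9
ee_pos: [0.4831, 0.0568, 0.2433]
orientation: [[-0.873, 0.485, 0.054], [-0.042, 0.035, -0.998], [-0.486, -0.874, -0.01]]
contact_force: [-0.1, 0.3, -0.7]
grip_width: 0.0003
```

```bash
python3 - <<'E'
from h import *
s=st()
from scipy.optimize import least_squares
j4=s["joint_pos"][:5]
J=np.array([[67.987,7.471,85.268,0,87.261],[29.1,-25,110.4,-.2,94.9],[-4.534,-51.169,128.393,3.3,82.8],j4])
P=np.array([[.177,.573,.208],[.3239,.2371,.2477],[.4027,.0417,.2481],s["ee_pos"]])
Y=np.array([[0,0,-1],[-.003,-.006,-1],[.345,.03,-.938],s["orientation"][:,1]])
def fk(q,j):
    a1,d1,L1,L2,L3,b=q
    return np.array([a1+L1*np.sin(j[1])+L2*np.sin(j[1]+j[2])+b*np.cos(j[1]+j[2]),d1+L1*np.cos(j[1])+L2*np.cos(j[1]+j[2])-b*np.sin(j[1]+j[2])])
def f(q):
    o=[]
    for j,p,y in zip(np.radians(J),P,Y):
        w=p-q[4]*y;rad=w[0]*np.cos(j[0])+w[1]*np.sin(j[0])
        o+=list(fk(q,j)-[rad,w[2]])
    return np.array(o+[ .02*(q[0]-0),.001*(q[4]-.25)])
q=least_squares(f,[0,.3,.4,.4,.25,0]).x;print(q.round(4),f(q).round(4))
# feasibility: j2,j3 for slopes at hook / pre poses
for a in(0,.35):
  for sl in(30,40,50,60):
    R=Rt(a,sl)
    for back in(.1,.05,-.02):
        p=ring(a)-back*R[:,1];w=p-q[4]*R[:,1];tgt=[np.hypot(w[0],w[1]),w[2]]
        g=least_squares(lambda x:fk(q,np.r_[0,x])-tgt,np.radians([-30,110]));print(a,sl,back,p.round(3),np.degrees(g.x).round(1),np.degrees(np.arctan2(w[1],w[0])).round(1),g.cost.round(5))
E
```

```text
3.9 p [0.4831 0.0568 0.2433] j [ -1.6 -45.4 128.6   3.   67.9  85.1] F [-0.14  0.33 -0.66] w 0.0003
[[-0.873, 0.485, 0.054], [-0.042, 0.035, -0.998], [-0.486, -0.874, -0.01]]
[-0.0008  0.317   0.3685  0.5539  0.3877  0.0602] [-0.      0.     -0.     -0.     -0.      0.0001  0.     -0.0001 -0.
  0.0001]
0 30 0.1 [0.489 0.064 0.159] [-102.8  173.8] 11.1 0.00035
0 30 0.05 [0.532 0.068 0.134] [-67.5 164.8] 9.9 0.0
0 30 -0.02 [0.592 0.074 0.099] [-27.7 150.5] 9.0 0.0
0 40 0.1 [0.499 0.065 0.173] [-71.9 156.6] 9.8 0.0
0 40 0.05 [0.537 0.069 0.141] [-52.1 151.8] 9.2 0.0
0 40 -0.02 [0.59  0.074 0.096] [-28. 144.] 8.6 0.0
0 50 0.1 [0.511 0.066 0.186] [-51.  141.6] 8.9 0.0
0 50 0.05 [0.543 0.069 0.147] [-39.9 139.9] 8.6 0.0
0 50 -0.02 [0.588 0.074 0.094] [-23.5 135.6] 8.2 0.0
0 60 0.1 [0.525 0.068 0.196] [-35.6 128.2] 8.2 0.0
0 60 0.05 [0.55  0.07  0.152] [-28.2 128. ] 8.1 0.0
0 60 -0.02 [0.585 0.074 0.092] [-16.6 126.2] 7.9 0.0
0.35 30 0.1 [ 0.508 -0.006  0.159] [-42.  151.1] -36.5 0.0
0.35 30 0.05 [0.547 0.013 0.134] [-30.  147.4] -28.6 0.0
0.35 30 -0.02 [0.602 0.039 0.099] [-13.5 140.6] -19.7 0.0
0.35 40 0.1 [ 0.517 -0.002  0.173] [-42.4 143.6] -27.7 0.0
0.35 40 0.05 [0.552 0.015 0.141] [-32.1 141.3] -21.9 0.0
0.35 40 -0.02 [0.6   0.038 0.096] [-16.9 136.3] -15.3 0.0
0.35 50 0.1 [0.529 0.003 0.186] [-36.5 133.8] -19.1 0.0
0.35 50 0.05 [0.557 0.017 0.147] [-28.4 132.9] -15.3 0.0
0.35 50 -0.02 [0.598 0.037 0.094] [-15.7 129.8] -10.8 0.0
0.35 60 0.1 [0.541 0.01  0.196] [-27.6 123. ] -11.5 0.0
0.35 60 0.05 [0.564 0.021 0.152] [-21.4 123.2] -9.3 0.0
0.35 60 -0.02 [0.595 0.036 0.092] [-11.4 122. ] -6.6 0.0
```

```bash
cat >> h.py <<'E'
from scipy.optimize import least_squares
Q=np.array([-0.0008,.317,.3685,.5539,.3877,.0602])
def ik(p,R):
    w=p-Q[4]*R[:,1];t=[np.hypot(w[0],w[1]),w[2]]
    def fk(x):return np.array([Q[0]+Q[2]*np.sin(x[0])+Q[3]*np.sin(x.sum())+Q[5]*np.cos(x.sum()),Q[1]+Q[2]*np.cos(x[0])+Q[3]*np.cos(x.sum())-Q[5]*np.sin(x.sum())])
    g=least_squares(lambda x:fk(x)-t,np.radians([-30,110]));return np.degrees(np.r_[np.arctan2(w[1],w[0]),g.x]).round(1)
E
python3 - <<'E'
from h import *
for sl in(40,45,50):
  for off in(.1,.2,.3):
    R=Rt(off,sl);print(sl,off,*[ik(ring()-b*R[:,1]+[0,0,h],R) for b,h in((.09,0),(.06,0),(-.025,0),(-.025,.035))],ik(ring(.35)+.025*Rt(.35,sl)[:,1],Rt(.35,sl)))
import cv2
im=r.capture("wrist");cv2.imwrite("pics/w1.png",im[:,:,::-1])
E
```

```text
40 0.1 [-1.000e-01 -6.660e+01  1.553e+02] [  1.  -55.  152.5] [  3.3 -26.1 143.2] [  3.3 -31.4 142.4] [-14.9 -15.8 135.9]
40 0.2 [ -9.  -61.1 153.1] [ -6.7 -51.  150.6] [ -1.8 -24.4 142.1] [ -1.8 -29.7 141.3] [-14.9 -15.8 135.9]
40 0.3 [-16.4 -53.2 149.6] [-13.3 -44.9 147.7] [ -6.4 -21.7 140.2] [ -6.4 -26.9 139.5] [-14.9 -15.8 135.9]
45 0.1 [  1.2 -56.6 148. ] [  2.1 -48.2 146.2] [  3.8 -24.5 139.3] [  3.8 -29.  138.1] [-12.7 -15.8 132.9]
45 0.2 [ -6.2 -53.3 146.4] [ -4.4 -45.5 144.9] [ -0.6 -23.2 138.4] [ -0.6 -27.6 137.3] [-12.7 -15.8 132.9]
45 0.3 [-12.6 -48.  143.9] [-10.2 -41.1 142.6] [ -4.6 -21.  136.8] [ -4.6 -25.3 135.7] [-12.7 -15.8 132.9]
50 0.1 [  2.4 -48.4 141.1] [  3.  -41.7 140.1] [  4.3 -22.1 135. ] [  4.3 -25.9 133.7] [-10.6 -14.8 129.5]
50 0.2 [ -3.7 -46.2 140. ] [ -2.4 -39.9 139.1] [  0.6 -21.  134.3] [  0.6 -24.8 133. ] [-10.6 -14.8 129.5]
50 0.3 [ -9.2 -42.5 138.1] [ -7.3 -36.8 137.3] [ -2.9 -19.3 133. ] [ -2.9 -23.  131.7] [-10.6 -14.8 129.5]
```

View pics/w1.png

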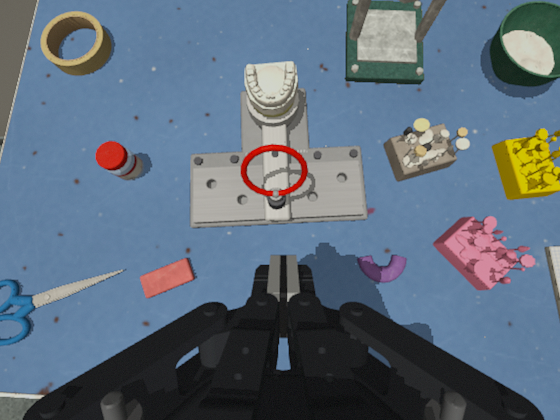

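```bash
python3 - <<'E'
from h import *
R=Rt(.1,50)
plan(ring()-.075*R[:,1],R,4)
E
```

```text
dist 0.0889 deg [-4.3 -7.3 10.9]
turn [-0.11, -0.18, 0.27] off [-0.01, 0.37, -0.01]
turn [-0.11, -0.18, 0.27] off [0.01, 0.37, -0.01]
turn [-0.11, -0.18, 0.27] off [0.03, 0.37, 0.0]
turn [-0.11, -0.18, 0.27] off [0.05, 0.37, 0.01]
```

Call:
{"fn": "apply_moves", "kwargs": {
  "turn": [
    [-0.11, -0.18, 0.27],
    [-0.11, -0.18, 0.27],
    [-0.11, -0.18, 0.27],
    [-0.11, -0.18, 0.27],
    [0, 0, 0],
    [0, 0, 0],
    [0, 0, 0],
    [0, 0, 0],
    [0, 0, 0],
    [0, 0, 0]
  ],
  "offset": [
    [-0.01, 0.37, -0.01],
    [0.01, 0.37, -0.01],
    [0.03, 0.37, 0],
    [0.05, 0.37, 0.01],
    [0, 0, 0],
    [0, 0, 0],
    [0, 0, 0],
    [0, 0, 0],
    [0, 0, 0],
    [0, 0, 0]
  ],
  "hand": [-1, -1, -1, -1, -1, -1, -1, -1, -1, -1]
}}

```text
time_s: 5.2
ee_pos: [0.5317, 0.0635, 0.1716]
orientation: [[-0.745, 0.635, 0.203], [-0.154, 0.132, -0.979], [-0.649, -0.761, -0.0]]
contact_force: [0.1, 0.7, -0.4]
grip_width: 0.0001
```

```bash
python3 - <<'E'
from h import *
s=st()
R=Rt(.1,50)
plan(ring()-.0*R[:,1],R,6)
im=r.capture("wrist");cv2.imwrite("pics/w2.png",im[:,:,::-1])
im=r.capture("side");cv2.imwrite("pics/s2.png",cv2.resize(im[150:330,160:400,::-1],None,fx=3.3,fy=3.3))
E
```

```text
5.2 p [0.5317 0.0635 0.1716] j [ -7.8 -45.9 140.8  17.1  47.7  63.2] F [ 0.09  0.68 -0.36] w 0.0001
[[-0.745, 0.635, 0.203], [-0.154, 0.132, -0.979], [-0.649, -0.761, -0.0]]
dist 0.0765 deg [ 0.1  0.1 -0.4]
turn [0.0, 0.0, -0.01] off [0.02, 0.21, -0.0]
turn [0.0, 0.0, -0.01] off [0.02, 0.21, -0.0]
turn [0.0, 0.0, -0.01] off [0.02, 0.21, -0.0]
turn [0.0, 0.0, -0.01] off [0.02, 0.21, -0.0]
turn [0.0, 0.0, -0.01] off [0.02, 0.21, -0.0]
turn [0.0, 0.0, -0.01] off [0.02, 0.21, -0.0]
```

View pics/w2.png

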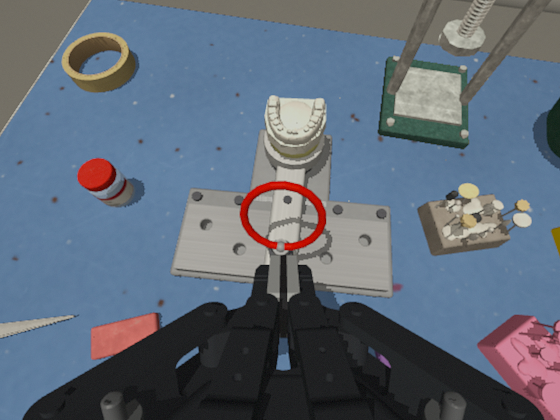

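View pics/s2.png

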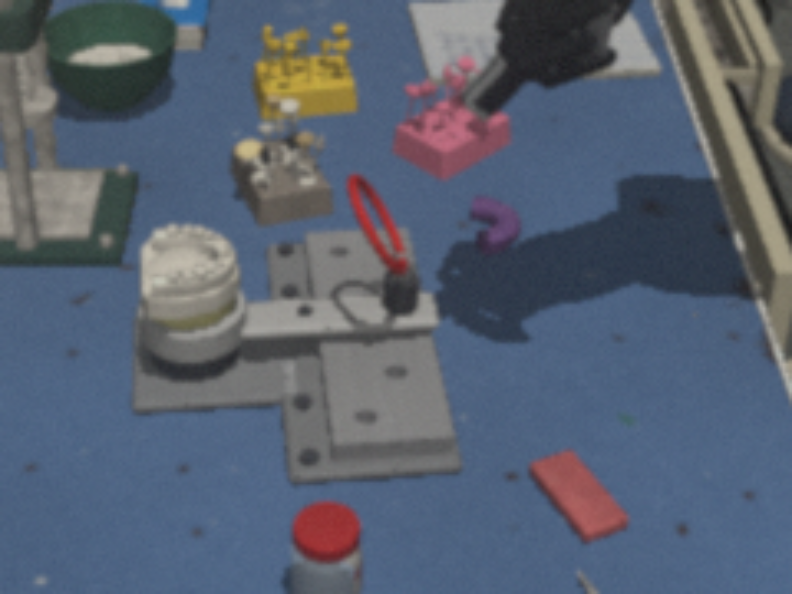

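Call:
{"fn": "apply_moves", "kwargs": {
  "turn": [
    [0, 0, 0],
    [0, 0, 0],
    [0, 0, 0],
    [0, 0, 0],
    [0, 0, 0],
    [0, 0, 0],
    [0, 0, 0],
    [0, 0, 0],
    [0, 0, 0],
    [0, 0, 0]
  ],
  "offset": [
    [0.05, 0.2, 0],
    [0.04, 0.2, 0],
    [0.03, 0.2, 0],
    [0, 0.2, 0],
    [0, 0.2, 0],
    [0, 0.2, 0],
    [0, 0.1, 0],
    [0, 0, 0],
    [0, 0, 0],
    [0, 0, 0]
  ],
  "hand": [-1, -1, -1, -1, -1, -1, -1, -1, -1, -1]
}}

```text
time_s: 6.55
ee_pos: [0.5772, 0.0726, 0.1064]
orientation: [[-0.745, 0.636, 0.202], [-0.154, 0.131, -0.979], [-0.649, -0.761, -0.0]]
contact_force: [0.0, -0.4, 0.5]
grip_width: 0.0002
```

```bash
python3 - <<'E'
from h import *
s=st()
R=Rt(.1,50)
plan(ring()+.025*R[:,1],R,4)
im=r.capture("wrist");cv2.imwrite("pics/w3.png",im[:,:,::-1])
im=r.capture("side");cv2.imwrite("pics/s3.png",cv2.resize(im[150:330,160:400,::-1],None,fx=3.3,fy=3.3))
E
```

```text
6.55 p [0.5772 0.0726 0.1064] j [ -5.1 -28.1 137.5  20.2  32.9  59.9] F [ 0.02 -0.37  0.54] w 0.0002
[[-0.745, 0.636, 0.202], [-0.154, 0.131, -0.979], [-0.649, -0.761, -0.0]]
dist 0.0214 deg [ 0.1  0.1 -0.5]
turn [0.0, 0.0, -0.01] off [0.0, 0.09, -0.0]
turn [0.0, 0.0, -0.01] off [0.0, 0.09, -0.0]
turn [0.0, 0.0, -0.01] off [0.0, 0.09, -0.0]
turn [0.0, 0.0, -0.01] off [0.0, 0.09, -0.0]
```

View pics/w3.png

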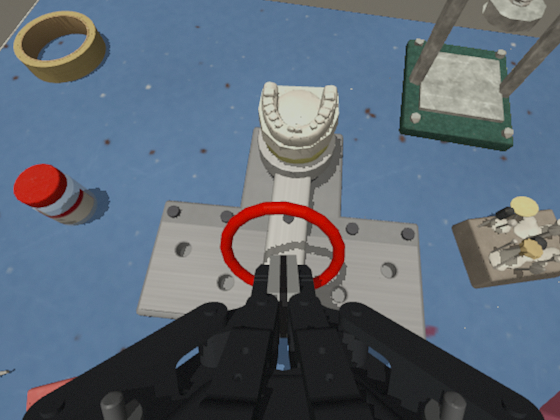

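View pics/s3.png

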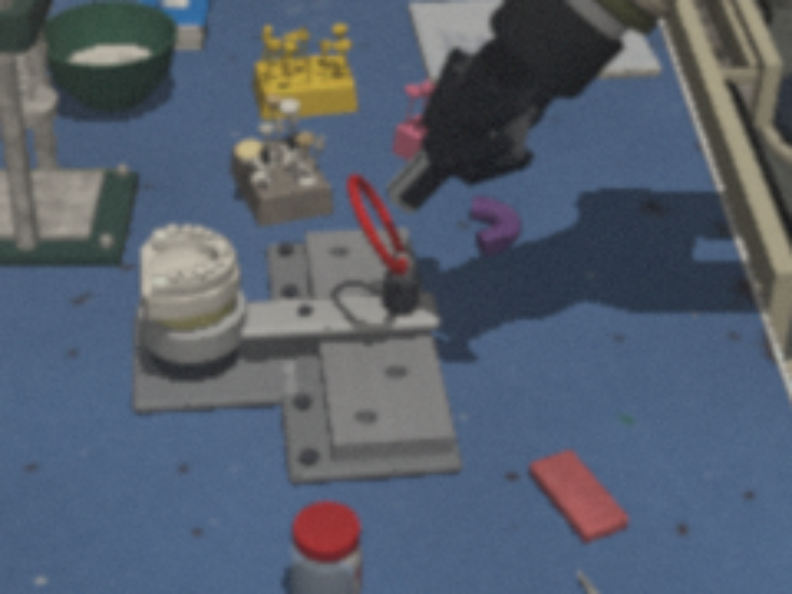

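```bash
cat >> h.py <<'E'
def proj(n,p):
    c=r.calibration(n);T=np.linalg.inv(c["cam_to_world"]);q=c["K"]@(T[:3,:3]@p+T[:3,3]);return q[:2]/q[2]
E
python3 - <<'E'
from h import *
s=st()
for n in("scene","side","wrist"): print(n,"tcp",proj(n,s["ee_pos"]).round(1),"20 back",proj(n,s["ee_pos"]-.02*s["orientation"][:,1]).round(1),"ring",proj(n,ring()).round(1))
p=proj("side",s["ee_pos"]);print((p-[160,150])*3.3)
im=r.capture("scene");cv2.imwrite("pics/c3.png",cv2.resize(im[150:280,180:380,::-1],None,fx=4,fy=4))
E
```

```text
6.65 p [0.5773 0.0726 0.1064] j [ -5.1 -28.1 137.5  20.2  32.9  59.9] F [0.35 0.84 0.51] w 0.0002
[[-0.745, 0.636, 0.202], [-0.154, 0.131, -0.979], [-0.649, -0.761, -0.0]]
scene tcp [275.7 199.9] 20 back [273.9 198.5] ring [275.1 199.7]
side tcp [272.7 218.2] 20 back [278.7 211.7] ring [273.9 217.3]
wrist tcp [281.3 250.7] 20 back [281.2 267. ] ring [280.4 253.7]
[371.85283251 225.14004679]
```

View pics/c3.png

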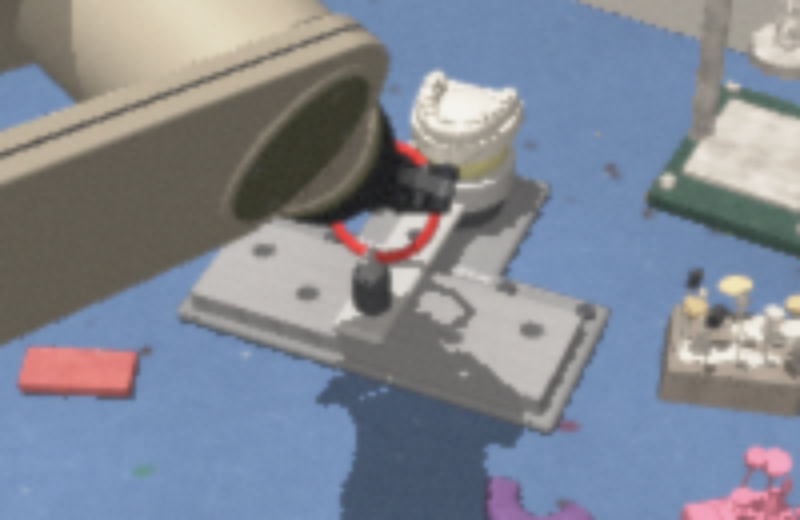

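```bash
python3 - <<'E'
from h import *
s=r.get_state();R=s["orientation"]
a=ray("scene",(180+455/4,150+190/4));b=ray("side",(160+400/3.3,150+197/3.3));x,e=tri(a,b);print(x,e,"tool frame off",R.T@(x-s["ee_pos"]))
c=ray("wrist",(284,258));print(tri(b,c),tri(a,c))
im=r.capture("side");cv2.imwrite("pics/s4.png",cv2.resize(im[170:250,240:350,::-1],None,fx=7,fy=7,interpolation=cv2.INTER_CUBIC))
im=r.capture("scene");cv2.imwrite("pics/c4.png",cv2.resize(im[170:240,240:330,::-1],None,fx=8,fy=8,interpolation=cv2.INTER_CUBIC))
E
```

```text
[0.57082924 0.03560484 0.11806492] [np.float64(0.017303211791769895), np.float64(0.017303211791770013)] tool frame off [ 0.0028979  -0.01785953  0.03492563]
(array([0.56361368, 0.06996411, 0.1284415 ]), [np.float64(0.004431468737641616), np.float64(0.004431468737641424)]) (array([0.58200345, 0.05156582, 0.1168063 ]), [np.float64(0.021243566900993355), np.float64(0.021243566900993268)])
```

View pics/s4.png

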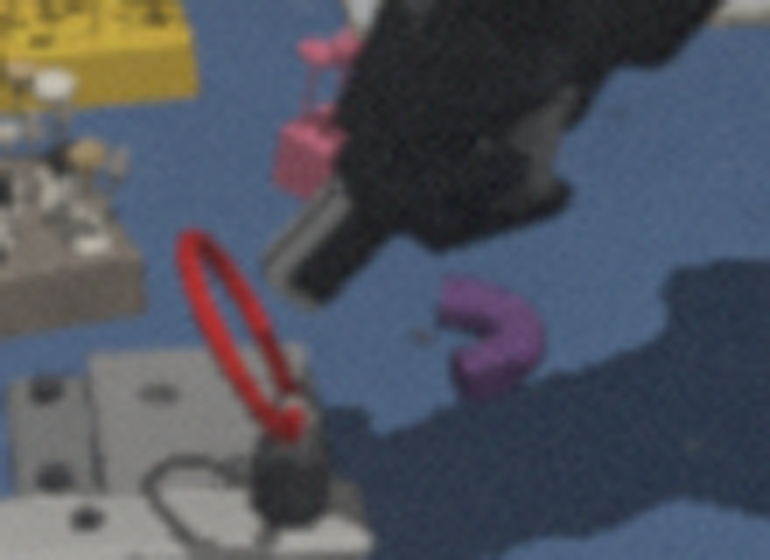

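View pics/c4.png

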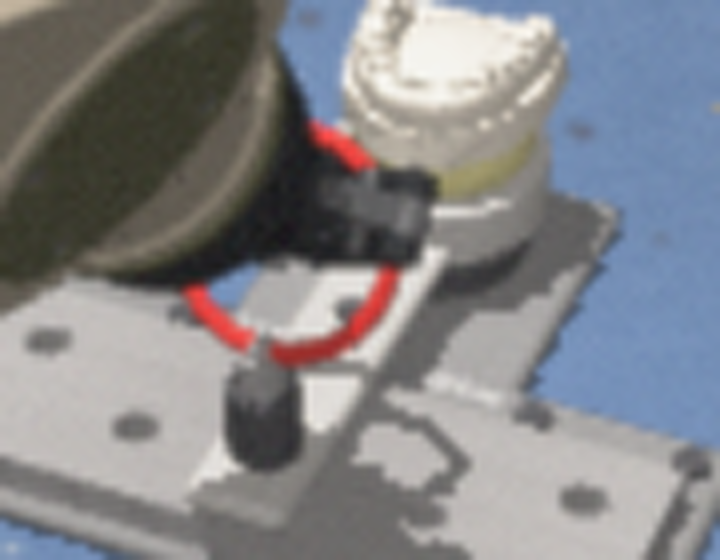

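Call:
{"fn": "apply_moves", "kwargs": {
  "turn": [
    [0, 0, 0],
    [0, 0, 0],
    [0, 0, 0],
    [0, 0, 0],
    [0, 0, 0],
    [0, 0, 0],
    [0, 0, 0],
    [0, 0, 0],
    [0, 0, 0],
    [0, 0, 0]
  ],
  "offset": [
    [0, 0.1, 0],
    [0, 0.1, 0],
    [0, 0.1, 0],
    [0, 0.1, 0],
    [0, 0.05, 0],
    [0, 0, 0],
    [0, 0, 0],
    [0, 0, 0],
    [0, 0, 0],
    [0, 0, 0]
  ],
  "hand": [-1, -1, -1, -1, -1, -1, -1, -1, -1, -1]
}}

```text
time_s: 8.05
ee_pos: [0.5956, 0.0764, 0.084]
orientation: [[-0.745, 0.635, 0.202], [-0.154, 0.131, -0.979], [-0.649, -0.761, -0.0]]
contact_force: [0.5, 0.1, 0.2]
grip_width: 0.0003
```

```bash
python3 - <<'E'
from h import *
s=st();print("along/perp from ring",s["orientation"].T@(s["ee_pos"]-ring()))
im=r.capture("wrist");cv2.imwrite("pics/w5.png",im[:,:,::-1])
im=r.capture("side");cv2.imwrite("pics/s5.png",cv2.resize(im[170:250,240:350,::-1],None,fx=7,fy=7,interpolation=cv2.INTER_CUBIC))
E
```

```text
8.05 p [0.5956 0.0764 0.084 ] j [ -4.2 -21.1 135.3  22.1  28.2  58.1] F [0.5  0.1  0.18] w 0.0003
[[-0.745, 0.635, 0.202], [-0.154, 0.131, -0.979], [-0.649, -0.761, -0.0]]
along/perp from ring [7.86758957e-05 3.27367337e-02 5.28134363e-04]
```

View pics/w5.png

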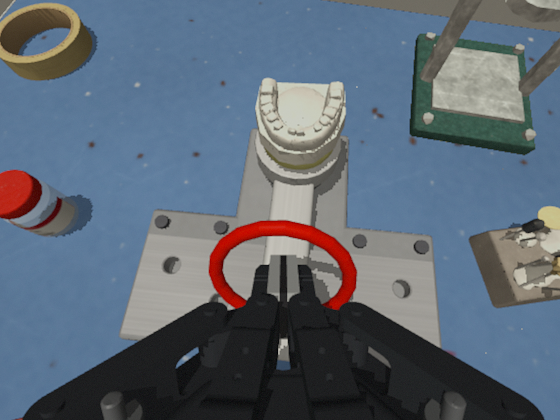

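View pics/s5.png

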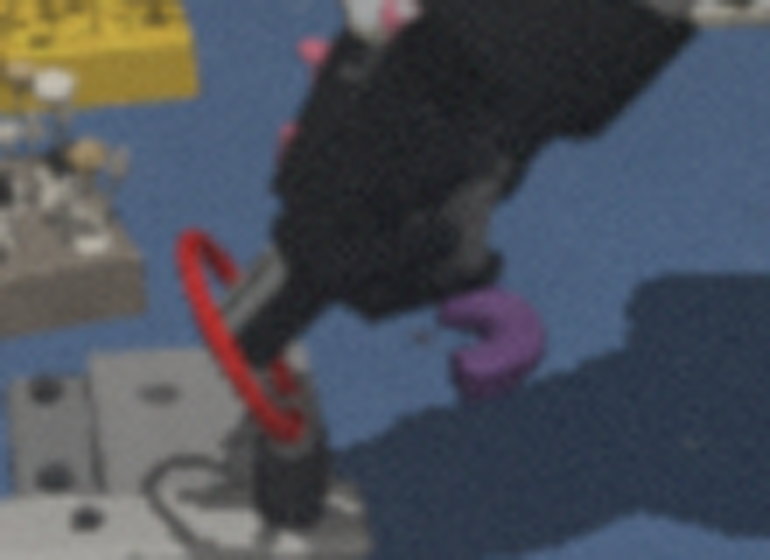

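Call:
{"fn": "apply_moves", "kwargs": {
  "turn": [
    [0, 0, 0],
    [0, 0, 0],
    [0, 0, 0],
    [0, 0, 0],
    [0, 0, 0],
    [0, 0, 0],
    [0, 0, 0],
    [0, 0, 0],
    [0, 0, 0],
    [0, 0, 0]
  ],
  "offset": [
    [0, 0.1, 0],
    [0, 0.1, 0],
    [0, 0.08, 0],
    [0, 0, 0],
    [0, 0, 0],
    [0, 0, 0],
    [0, 0, 0],
    [0, 0, 0],
    [0, 0, 0],
    [0, 0, 0]
  ],
  "hand": [-1, -1, -1, -1, -1, -1, -1, -1, -1, -1]
}}

```text
time_s: 9.4
ee_pos: [0.607, 0.0788, 0.0703]
orientation: [[-0.745, 0.635, 0.202], [-0.154, 0.131, -0.979], [-0.649, -0.761, -0.0]]
contact_force: [-0.2, -0.8, 0.1]
grip_width: 0.0
```

```bash
python3 - <<'E'
from h import *
s=st();print("along/perp from ring",s["orientation"].T@(s["ee_pos"]-ring()));print("up in tool",s["orientation"].T@[0,0,1])
im=r.capture("wrist");cv2.imwrite("pics/w6.png",im[:,:,::-1])
im=r.capture("side");cv2.imwrite("pics/s6.png",cv2.resize(im[170:250,240:350,::-1],None,fx=7,fy=7,interpolation=cv2.INTER_CUBIC))
E
```

```text
9.4 p [0.607  0.0788 0.0703] j [ -3.7 -16.9 133.9  23.6  25.5  56.7] F [-0.16 -0.8   0.11] w 0.0
[[-0.745, 0.635, 0.202], [-0.154, 0.131, -0.979], [-0.649, -0.761, -0.0]]
along/perp from ring [0.00013914 0.05077634 0.00050553]
up in tool [-6.48757505e-01 -7.60995196e-01 -1.06902366e-04]
```

View pics/w6.png

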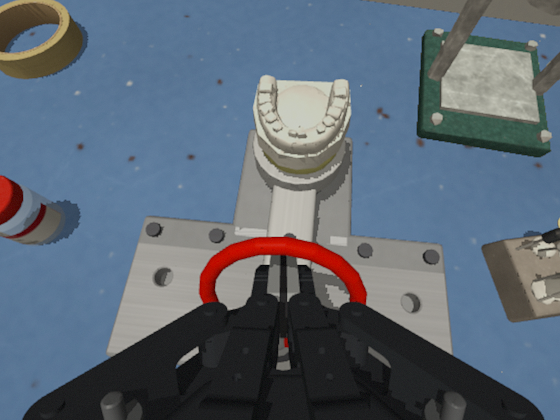

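View pics/s6.png

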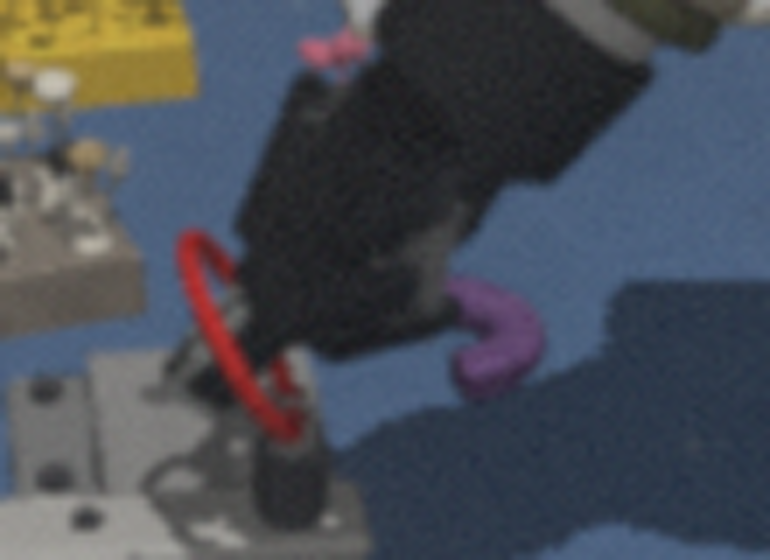

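Call:
{"fn": "apply_moves", "kwargs": {
  "turn": [
    [0, 0, 0],
    [0, 0, 0],
    [0, 0, 0],
    [0, 0, 0],
    [0, 0, 0],
    [0, 0, 0],
    [0, 0, 0],
    [0, 0, 0],
    [0, 0, 0],
    [0, 0, 0]
  ],
  "offset": [
    [-0.04, -0.05, 0],
    [-0.04, -0.05, 0],
    [-0.04, -0.05, 0],
    [-0.04, -0.05, 0],
    [0, 0, 0],
    [0, 0, 0],
    [0, 0, 0],
    [0, 0, 0],
    [0, 0, 0],
    [0, 0, 0]
  ],
  "hand": [-1, -1, -1, -1, -1, -1, -1, -1, -1, -1]
}}

```text
time_s: 10.75
ee_pos: [0.6064, 0.0787, 0.0867]
orientation: [[-0.745, 0.635, 0.202], [-0.154, 0.131, -0.979], [-0.649, -0.761, -0.0]]
contact_force: [0.3, 1.6, 0.2]
grip_width: -0.0001
```

```bash
python3 - <<'E'
from h import *
s=st()
im=r.capture("side");cv2.imwrite("pics/s7.png",cv2.resize(im[170:250,240:350,::-1],None,fx=7,fy=7,interpolation=cv2.INTER_CUBIC))
E
```

```text
10.75 p [0.6064 0.0787 0.0867] j [ -3.7 -19.1 133.5  21.6  27.8  58.8] F [0.3  1.63 0.24] w -0.0001
[[-0.745, 0.635, 0.202], [-0.154, 0.131, -0.979], [-0.649, -0.761, -0.0]]
```

View pics/s7.png

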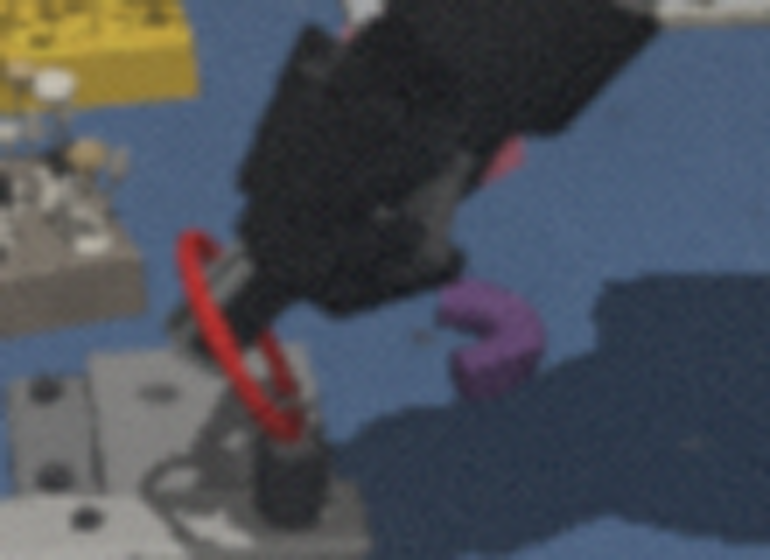

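Call:
{"fn": "apply_moves", "kwargs": {
  "turn": [
    [0, 0, 0],
    [0, 0, 0],
    [0, 0, 0],
    [0, 0, 0],
    [0, 0, 0],
    [0, 0, 0],
    [0, 0, 0],
    [0, 0, 0],
    [0, 0, 0],
    [0, 0, 0]
  ],
  "offset": [
    [-0.032, -0.038, 0],
    [-0.032, -0.038, 0],
    [0, 0, 0],
    [0, 0, 0],
    [0, 0, 0],
    [0, 0, 0],
    [0, 0, 0],
    [0, 0, 0],
    [0, 0, 0],
    [0, 0, 0]
  ],
  "hand": [-1, -1, -1, -1, -1, -1, -1, -1, -1, -1]
}}

```text
time_s: 12.05
ee_pos: [0.6064, 0.0787, 0.093]
orientation: [[-0.745, 0.635, 0.202], [-0.154, 0.131, -0.979], [-0.649, -0.761, -0.0]]
contact_force: [0.1, -0.7, -0.1]
grip_width: -0.0001
```

```bash
cat >> h.py <<'E'
def shots(k):
    im=r.capture("side");cv2.imwrite(f"pics/s{k}.png",cv2.resize(im[160:250,230:350,::-1],None,fx=6,fy=6,interpolation=cv2.INTER_CUBIC))
    im=r.capture("wrist");cv2.imwrite(f"pics/w{k}.png",im[:,:,::-1])
E
python3 - <<'E'
from h import *
s=st();shots(8)
E
```

```text
12.05 p [0.6064 0.0787 0.093 ] j [ -3.7 -19.9 133.4  21.   28.7  59.6] F [ 0.1  -0.67 -0.06] w -0.0001
[[-0.745, 0.635, 0.202], [-0.154, 0.131, -0.979], [-0.649, -0.761, -0.0]]
```

View pics/s8.png

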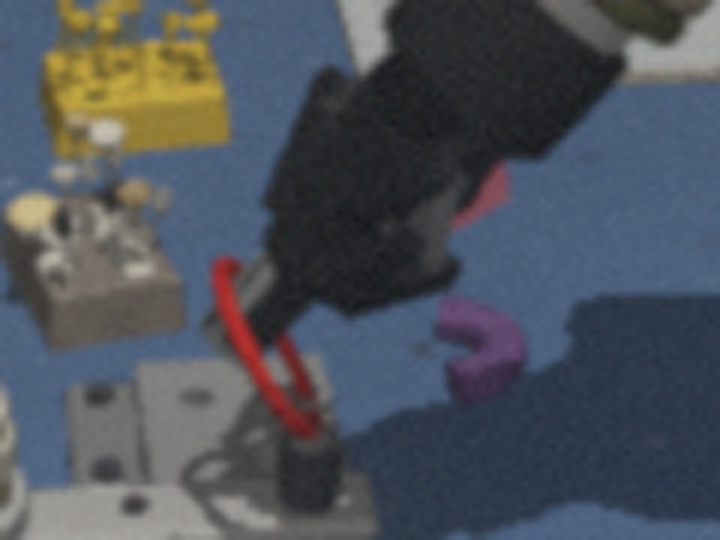

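View pics/w8.png

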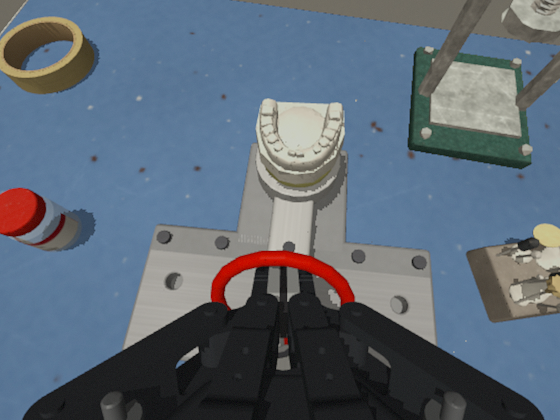

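Call:
{"fn": "apply_moves", "kwargs": {
  "turn": [
    [0, 0, 0],
    [0, 0, 0],
    [0, 0, 0],
    [0, 0, 0],
    [0, 0, 0],
    [0, 0, 0],
    [0, 0, 0],
    [0, 0, 0],
    [0, 0, 0],
    [0, 0, 0]
  ],
  "offset": [
    [0, 0.06, 0],
    [0, 0.06, 0],
    [0, 0, 0],
    [-0.022, -0.025, 0],
    [-0.022, -0.025, 0],
    [0, 0, 0],
    [0, 0, 0],
    [0, 0, 0],
    [0, 0, 0],
    [0, 0, 0]
  ],
  "hand": [-1, -1, -1, -1, -1, -1, -1, -1, -1, -1]
}}

```text
time_s: 13.4
ee_pos: [0.611, 0.0797, 0.091]
orientation: [[-0.746, 0.635, 0.202], [-0.154, 0.131, -0.979], [-0.648, -0.762, -0.0]]
contact_force: [0.0, 0.5, -0.3]
grip_width: -0.0
```

```bash
python3 - <<'E'
from h import *
s=st();shots(9)
E
```

```text
13.4 p [0.611  0.0797 0.091 ] j [ -3.5 -18.6 132.7  21.1  28.2  59.6] F [ 0.02  0.51 -0.26] w -0.0
[[-0.746, 0.635, 0.202], [-0.154, 0.131, -0.979], [-0.648, -0.762, -0.0]]
```

View pics/s9.png

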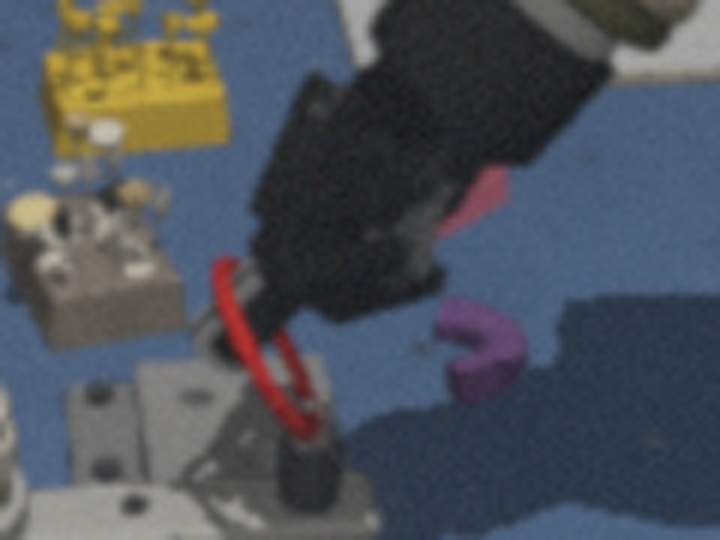

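Call:
{"fn": "apply_moves", "kwargs": {
  "turn": [
    [0, 0, 0],
    [0, 0, 0],
    [0, 0, 0],
    [0, 0, 0],
    [0, 0, 0],
    [0, 0, 0],
    [0, 0, 0],
    [0, 0, 0],
    [0, 0, 0],
    [0, 0, 0]
  ],
  "offset": [
    [-0.022, -0.025, 0],
    [-0.022, -0.025, 0],
    [-0.022, -0.025, 0],
    [0, 0, 0],
    [0, 0, 0],
    [0, 0, 0],
    [0, 0, 0],
    [0, 0, 0],
    [0, 0, 0],
    [0, 0, 0]
  ],
  "hand": [-1, -1, -1, -1, -1, -1, -1, -1, -1, -1]
}}

```text
time_s: 14.75
ee_pos: [0.6086, 0.0802, 0.0942]
orientation: [[-0.75, 0.63, 0.203], [-0.154, 0.132, -0.979], [-0.644, -0.765, -0.002]]
contact_force: [-1.9, 0.7, -3.9]
grip_width: 0.0
```

```bash
python3 - <<'E'
from h import *
s=st();print(s["orientation"].T@(s["ee_pos"]-ring()));shots(10)
E
```

```text
14.75 p [0.6086 0.0802 0.0942] j [ -3.5 -19.3 132.6  20.4  29.2  60.3] F [-1.95  0.67 -3.87] w 0.0
[[-0.75, 0.63, 0.203], [-0.154, 0.132, -0.979], [-0.644, -0.765, -0.002]]
[-0.01706466  0.03370497 -0.00050162]
```

View pics/s10.png

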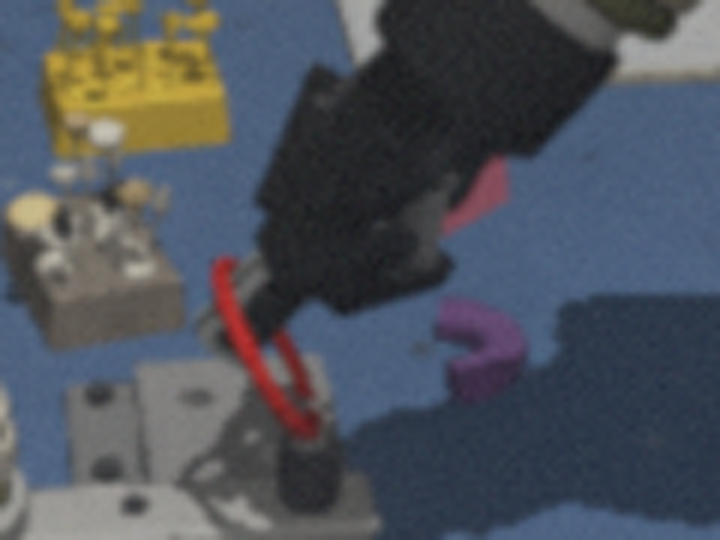

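View pics/w10.png

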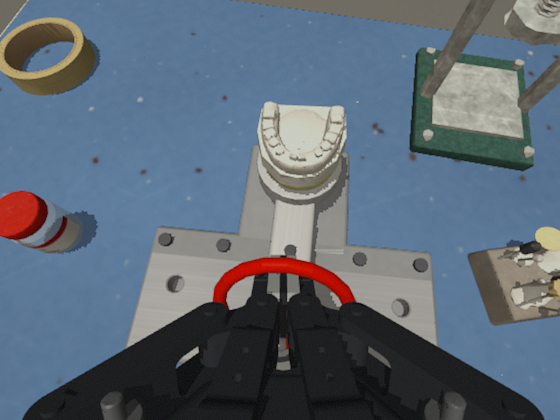

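Call:
{"fn": "apply_moves", "kwargs": {
  "turn": [
    [0, 0, 0],
    [0, 0, 0],
    [0, 0, 0],
    [0, 0, 0],
    [0, 0, 0],
    [0, 0, 0],
    [0, 0, 0],
    [0, 0, 0],
    [0, 0, 0],
    [0, 0, 0]
  ],
  "offset": [
    [-0.045, -0.027, 0],
    [-0.045, -0.027, 0],
    [-0.045, -0.027, 0],
    [-0.045, -0.027, 0],
    [0, 0, 0],
    [0, 0, 0],
    [0, 0, 0],
    [0, 0, 0],
    [0, 0, 0],
    [0, 0, 0]
  ],
  "hand": [-1, -1, -1, -1, -1, -1, -1, -1, -1, -1]
}}

```text
time_s: 16.1
ee_pos: [0.6077, 0.0811, 0.0999]
orientation: [[-0.758, 0.62, 0.204], [-0.155, 0.133, -0.979], [-0.634, -0.773, -0.004]]
contact_force: [-2.4, -0.2, -6.8]
grip_width: 0.0001
```

```bash
python3 - <<'E'
from h import *
s=st();print(s["orientation"].T@(s["ee_pos"]-ring()));shots(11);st()
E
```

```text
16.1 p [0.6077 0.0811 0.0999] j [ -3.4 -19.7 131.9  19.2  30.9  61.7] F [-2.4  -0.24 -6.75] w 0.0001
[[-0.758, 0.62, 0.204], [-0.155, 0.133, -0.979], [-0.634, -0.773, -0.004]]
[-0.02047827  0.02858636 -0.00151914]
16.2 p [0.6077 0.0811 0.0999] j [ -3.4 -19.7 131.9  19.2  30.9  61.7] F [-2.54 -0.05 -6.2 ] w -0.0003
[[-0.758, 0.62, 0.204], [-0.155, 0.133, -0.979], [-0.634, -0.773, -0.004]]
```

View pics/s11.png

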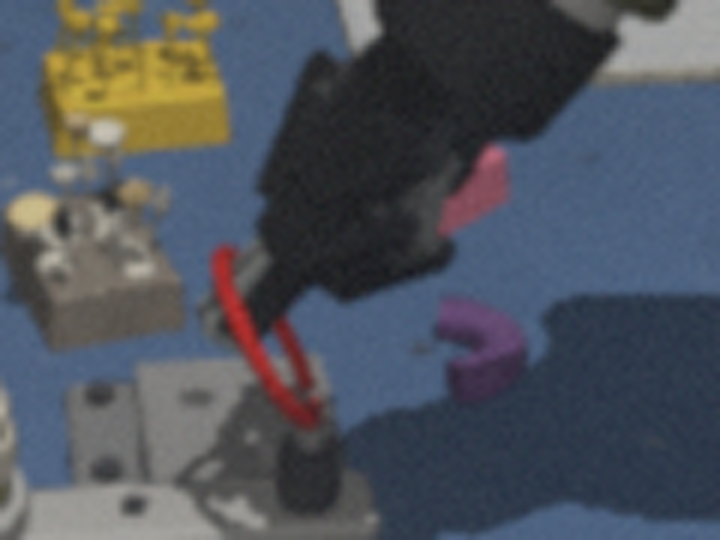

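Call:
{"fn": "apply_moves", "kwargs": {
  "turn": [
    [0, 0, 0.05],
    [0, 0, 0.05],
    [0, 0, 0.05],
    [0, 0, 0.05],
    [0, 0, 0.03],
    [0, 0, 0],
    [0, 0, 0],
    [0, 0, 0],
    [0, 0, 0],
    [0, 0, 0]
  ],
  "offset": [
    [-0.055, -0.037, 0],
    [-0.055, -0.037, 0],
    [-0.055, -0.037, 0],
    [-0.055, -0.037, 0],
    [-0.02, 0, 0],
    [0, 0, 0],
    [0, 0, 0],
    [0, 0, 0],
    [0, 0, 0],
    [0, 0, 0]
  ],
  "hand": [-1, -1, -1, -1, -1, -1, -1, -1, -1, -1]
}}

```text
time_s: 17.45
ee_pos: [0.6087, 0.0823, 0.1113]
orientation: [[-0.737, 0.644, 0.205], [-0.151, 0.14, -0.979], [-0.659, -0.752, -0.006]]
contact_force: [-2.9, -1.3, -7.5]
grip_width: -0.0
```

```bash
cat >> h.py <<'E'
def ringmask(n,im):
    b=im.astype(int);R_,G,B=b[:,:,0],b[:,:,1],b[:,:,2];m=(R_>90)&(R_>1.8*G)&(R_>1.8*B)
    mm=np.zeros_like(m);mm[185:245,250:300]=m[185:245,250:300];return mm
def ringinfo():
    im=r.capture("side");ys,xs=np.nonzero(ringmask("side",im));print("side ring top",ys.min(),"left",xs.min(),"bot",ys.max(),"right",xs.max(),len(xs))
    red=im[190:240,262:268,0].astype(float)-im[190:240,262:268,1];w=np.clip(red,0,None);
    print("proj/mm",(proj("side",ring(0,.01))-proj("side",ring())).round(2))
    return im
E
python3 - <<'E'
from h import *
im0=cv2.imread("pics/side0.png")[:,:,::-1];ys,xs=np.nonzero(ringmask("side",im0));print("base",ys.min(),xs.min(),ys.max(),xs.max())
s=st();print(s["orientation"].T@(s["ee_pos"]-ring()));ringinfo();shots(12)
E
```

```text
base 203 266 231 282
17.45 p [0.6087 0.0823 0.1113] j [ -3.7 -21.8 133.   21.   30.4  60.1] F [-2.94 -1.35 -7.47] w -0.0
[[-0.737, 0.644, 0.205], [-0.151, 0.14, -0.979], [-0.659, -0.752, -0.006]]
[-0.02801557  0.02146571 -0.00247353]
side ring top 197 left 266 bot 226 right 281 119
proj/mm [ 0.08 -3.84]
```

View pics/s12.png

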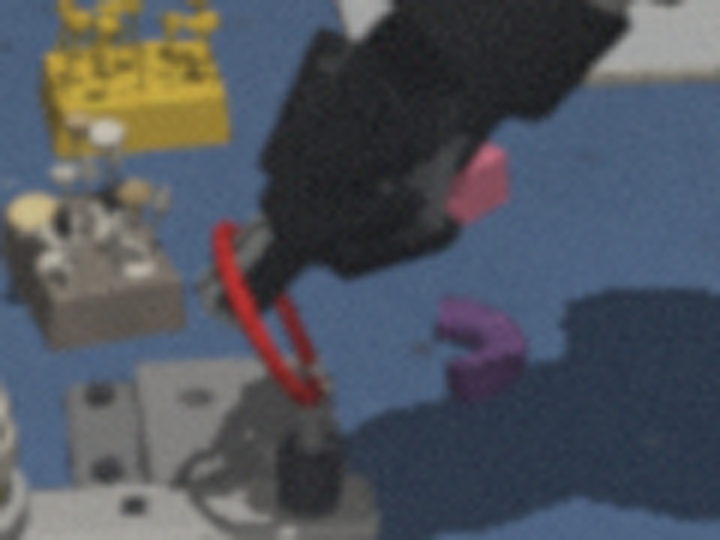

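```bash
python3 - <<'E'
from h import *
s=r.get_state();R=s["orientation"];p=s["ee_pos"]
d=Ro.from_rotvec([0,0,.05]);q=p.copy();q[:2]-=AX;q2=d.apply(q)
print("turn",(R.T@[0,0,np.degrees(.05)/10]).round(3),"off",(R.T@(q2-q)/.06).round(3),"up1mm",(R.T@[0,0,.001]/.06).round(4))
E
```

```text
turn [-0.189 -0.216 -0.002] off [ 0.008 -0.008  0.073] up1mm [-0.011  -0.0125 -0.0001]
```

Call:
{"fn": "apply_moves", "kwargs": {
  "turn": [
    [0, 0, 0.02],
    [0, 0, 0.02],
    [0, 0, 0],
    [0, 0, 0],
    [0, 0, 0],
    [0, 0, 0],
    [0, 0, 0],
    [0, 0, 0],
    [0, 0, 0],
    [0, 0, 0]
  ],
  "offset": [
    [-0.035, -0.025, 0],
    [-0.035, -0.025, 0],
    [0, 0, 0],
    [0, 0, 0],
    [0, 0, 0],
    [0, 0, 0],
    [0, 0, 0],
    [0, 0, 0],
    [0, 0, 0],
    [0, 0, 0]
  ],
  "hand": [-1, -1, -1, -1, -1, -1, -1, -1, -1, -1]
}}

```text
time_s: 18.85
ee_pos: [0.6089, 0.0825, 0.1154]
orientation: [[-0.734, 0.647, 0.206], [-0.15, 0.141, -0.979], [-0.662, -0.749, -0.007]]
contact_force: [-3.5, -0.7, -9.4]
grip_width: 0.0004
```

```bash
python3 - <<'E'
from h import *
s=st();ringinfo();shots(13)
E
```

```text
18.85 p [0.6089 0.0825 0.1154] j [ -3.8 -22.3 133.1  21.1  30.6  60. ] F [-3.52 -0.74 -9.36] w 0.0004
[[-0.734, 0.647, 0.206], [-0.15, 0.141, -0.979], [-0.662, -0.749, -0.007]]
side ring top 196 left 266 bot 225 right 281 113
proj/mm [ 0.08 -3.84]
```

View pics/s13.png

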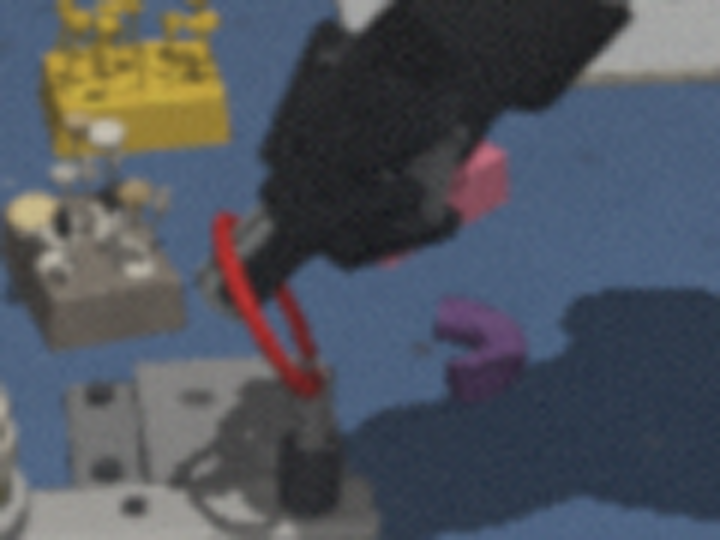

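View pics/w13.png

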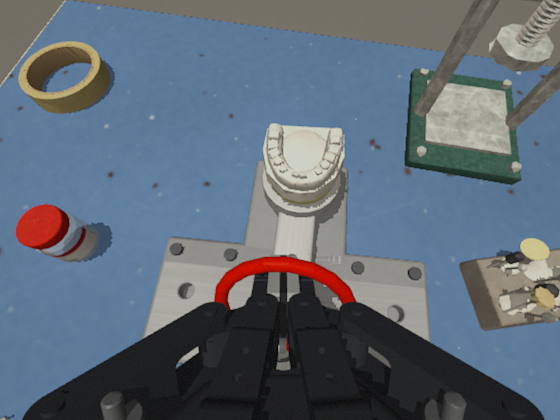

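Call:
{"fn": "apply_moves", "kwargs": {
  "turn": [
    [-0.19, -0.216, 0.01],
    [-0.19, -0.216, 0.01],
    [-0.19, -0.216, 0.01],
    [-0.19, -0.216, 0.01],
    [0, 0, 0],
    [0, 0, 0],
    [0, 0, 0],
    [0, 0, 0],
    [0, 0, 0],
    [0, 0, 0]
  ],
  "offset": [
    [0.003, -0.012, 0.073],
    [0.003, -0.012, 0.073],
    [0.003, -0.012, 0.073],
    [0.003, -0.012, 0.073],
    [0, 0, 0],
    [0, 0, 0],
    [0, 0, 0],
    [0, 0, 0],
    [0, 0, 0],
    [0, 0, 0]
  ],
  "hand": [-1, -1, -1, -1, -1, -1, -1, -1, -1, -1]
}}

```text
time_s: 20.25
ee_pos: [0.6112, 0.0651, 0.1166]
orientation: [[-0.68, 0.611, 0.405], [-0.301, 0.271, -0.914], [-0.668, -0.744, -0.001]]
contact_force: [-3.5, -1.0, -7.8]
grip_width: -0.0001
```

```bash
cat >> h.py <<'E'
def sw():
    s=st();R=s["orientation"];v=s["ee_pos"][:2]-AX;h=np.arctan2(R[1,1],R[0,1])
    print("TCP bearing rel yaw",(np.arctan2(-v[1],-v[0])-yaw).round(3),"rad",np.hypot(*v).round(4),"heading rel",(h-yaw).round(3),"slope",np.degrees(np.arcsin(-R[2,1])).round(1))
    return s
E
python3 - <<'E'
from h import *
s=sw();shots(14)
im=r.capture("scene");cv2.imwrite("pics/c14.png",cv2.resize(im[150:280,180:380,::-1],None,fx=4,fy=4))
E
```

```text
20.25 p [0.6112 0.0651 0.1166] j [-13.9 -18.6 130.4  39.7  40.   27.6] F [-3.51 -1.03 -7.75] w -0.0001
[[-0.68, 0.611, 0.405], [-0.301, 0.271, -0.914], [-0.668, -0.744, -0.001]]
TCP bearing rel yaw 0.127 rad 0.0881 heading rel 0.317 slope 48.1
```

View pics/s14.png

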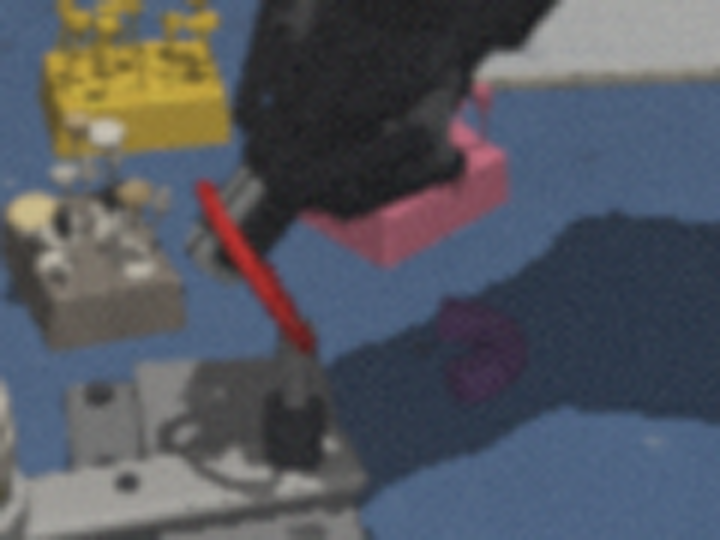

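View pics/w14.png

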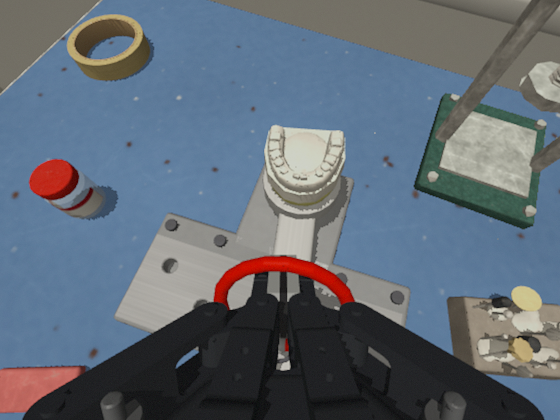

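View pics/c14.png

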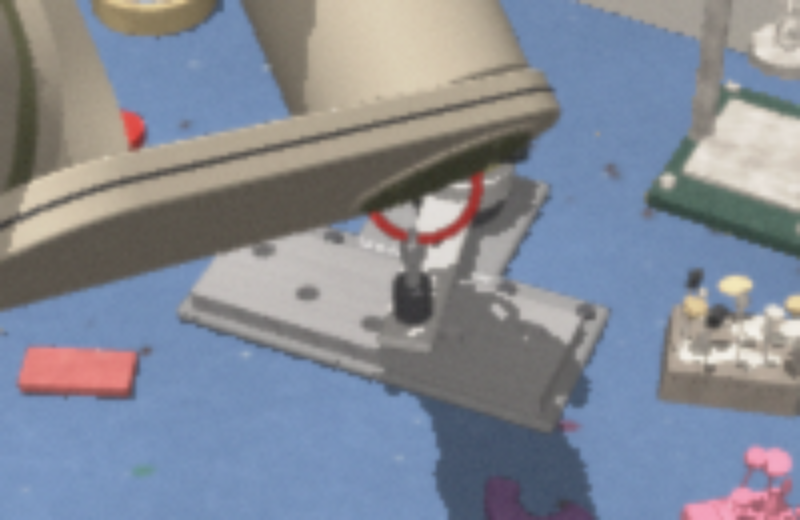

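Call:
{"fn": "apply_moves", "kwargs": {
  "turn": [
    [-0.19, -0.216, 0.005],
    [-0.19, -0.216, 0.005],
    [-0.19, -0.216, 0.005],
    [0, 0, 0],
    [0, 0, 0],
    [0, 0, 0],
    [0, 0, 0],
    [0, 0, 0],
    [0, 0, 0],
    [0, 0, 0]
  ],
  "offset": [
    [0.003, -0.012, 0.073],
    [0.003, -0.012, 0.073],
    [0.003, -0.012, 0.073],
    [0, 0, 0],
    [0, 0, 0],
    [0, 0, 0],
    [0, 0, 0],
    [0, 0, 0],
    [0, 0, 0],
    [0, 0, 0]
  ],
  "hand": [-1, -1, -1, -1, -1, -1, -1, -1, -1, -1]
}}

```text
time_s: 21.65
ee_pos: [0.615, 0.0525, 0.1171]
orientation: [[-0.623, 0.563, 0.543], [-0.405, 0.362, -0.839], [-0.669, -0.743, 0.003]]
contact_force: [-4.9, -2.7, -9.0]
grip_width: 0.0002
```

```bash
python3 - <<'E'
from h import *
s=sw();shots(15)
im=r.capture("scene");cv2.imwrite("pics/sc15.png",im[:,:,::-1]);cv2.imwrite("pics/c15.png",cv2.resize(im[170:270,210:350,::-1],None,fx=5.5,fy=5.5,interpolation=cv2.INTER_CUBIC))
E
```

```text
21.65 p [0.615  0.0525 0.1171] j [-19.7 -12.9 125.9  45.3  48.3  11.8] F [-4.86 -2.67 -9.01] w 0.0002
[[-0.623, 0.563, 0.543], [-0.405, 0.362, -0.839], [-0.669, -0.743, 0.003]]
TCP bearing rel yaw 0.276 rad 0.0883 heading rel 0.47 slope 48.0
```

View pics/s15.png

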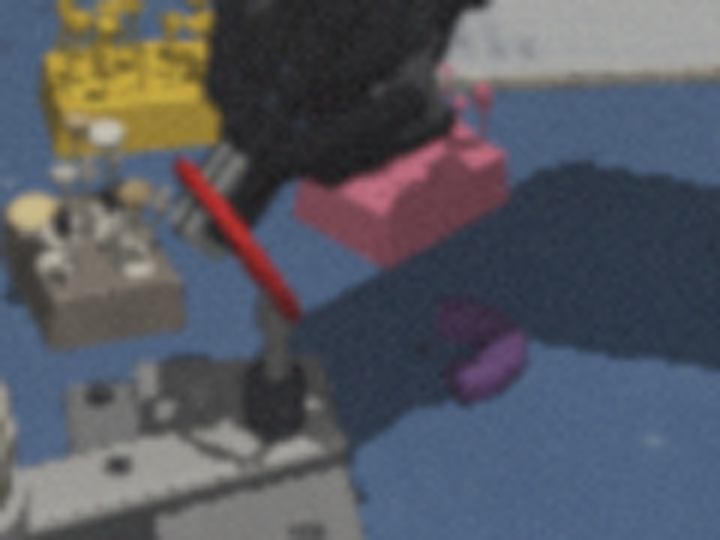

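View pics/c15.png

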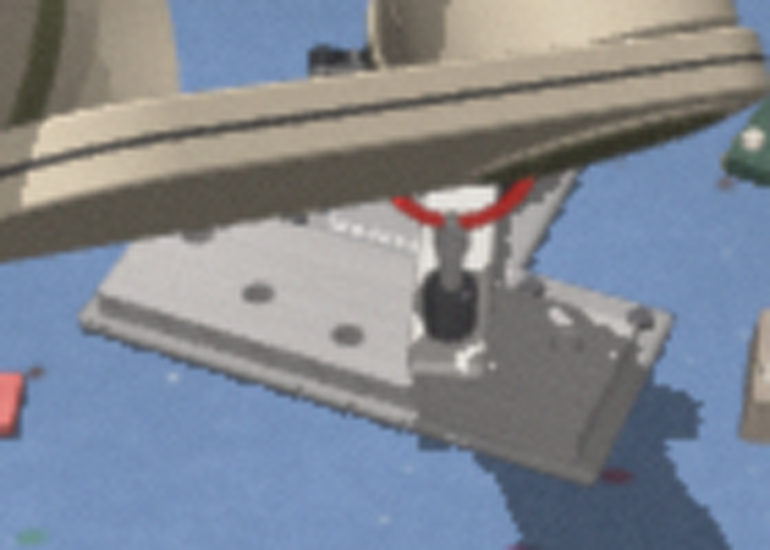

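View pics/w15.png

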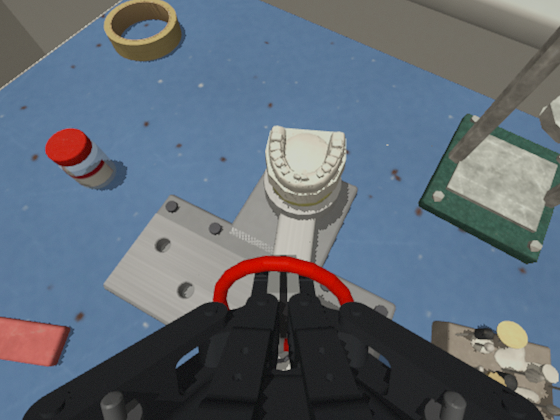

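```bash
python3 - <<'E'
from h import *
def at(a,R,z): p=AX-R*inw(a)[:2];return np.r_[p,z]
for a in(0,.3,.33,.35,.37,.4):print(a,"scene",proj("scene",at(a,.14,.04)).round(1),proj("scene",at(a,.14,.06)).round(1),"side",proj("side",at(a,.14,.05)).round(1))
def dark(n,f,box):
    im=cv2.imread(f).astype(int) ;x0,y0,x1,y1=box;m=(im[y0:y1,x0:x1].max(2)<75);_,l,st_,c=cv2.connectedComponentsWithStats(m.astype(np.uint8))
    for s_,cc in zip(st_[1:],c[1:]): 
        if s_[4]>30:print(n,f,s_.tolist(),(cc+[x0,y0]).round(2))
dark("scene","pics/scene0.png",(262,212,284,232));dark("scene","pics/sc15.png",(280,212,304,236))
E
```

```text
0 scene [272.5 225.6] [272.4 219.5] side [281.  238.6]
0.3 scene [289.4 228.7] [289.5 222.6] side [276.  227.9]
0.33 scene [291.1 228.8] [291.3 222.7] side [275.3 226.9]
0.35 scene [292.3 228.8] [292.5 222.8] side [274.7 226.3]
0.37 scene [293.5 228.9] [293.6 222.8] side [274.2 225.6]
0.4 scene [295.2 228.9] [295.4 222.9] side [273.3 224.7]
scene pics/scene0.png [7, 9, 9, 7, 50] [272.8  224.04]
scene pics/sc15.png [7, 8, 10, 12, 83] [291.11 225.84]
```

Call:
{"fn": "apply_moves", "kwargs": {
  "turn": [
    [0, 0, 0],
    [0, 0, 0],
    [0, 0, 0],
    [0, 0, 0],
    [0, 0, 0],
    [0, 0, 0],
    [0, 0, 0],
    [0, 0, 0],
    [0, 0, 0],
    [0, 0, 0]
  ],
  "offset": [
    [0.03, 0.03, 0],
    [0.03, 0.03, 0],
    [0.03, 0.03, 0],
    [0, 0, 0],
    [0, 0, 0],
    [0, 0, 0],
    [0, 0, 0],
    [0, 0, 0],
    [0, 0, 0],
    [0, 0, 0]
  ],
  "hand": [-1, -1, -1, -1, -1, -1, -1, -1, -1, -1]
}}

```text
time_s: 23.05
ee_pos: [0.6151, 0.0525, 0.1102]
orientation: [[-0.622, 0.564, 0.544], [-0.406, 0.362, -0.839], [-0.67, -0.742, 0.003]]
contact_force: [-3.7, -1.5, -6.8]
grip_width: 0.0001
```

```bash
python3 - <<'E'
from h import *
s=sw();shots(16)
E
```

```text
23.05 p [0.6151 0.0525 0.1102] j [-19.7 -12.2 126.1  46.   47.6  10.7] F [-3.68 -1.46 -6.77] w 0.0001
[[-0.622, 0.564, 0.544], [-0.406, 0.362, -0.839], [-0.67, -0.742, 0.003]]
TCP bearing rel yaw 0.277 rad 0.0882 heading rel 0.47 slope 47.9
```

View pics/s16.png

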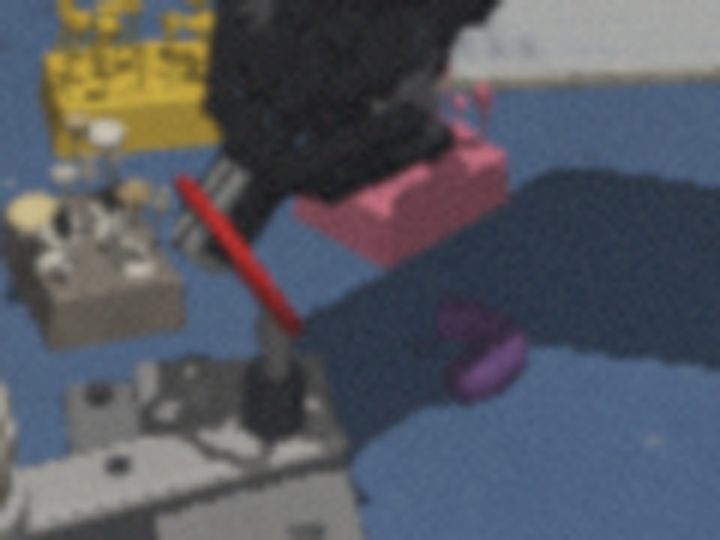

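Call:
{"fn": "apply_moves", "kwargs": {
  "turn": [
    [0, 0, 0],
    [0, 0, 0],
    [0, 0, 0],
    [0, 0, 0],
    [0, 0, 0],
    [0, 0, 0],
    [0, 0, 0],
    [0, 0, 0],
    [0, 0, 0],
    [0, 0, 0]
  ],
  "offset": [
    [0.03, 0.035, 0],
    [0.03, 0.035, 0],
    [0, 0, 0],
    [0, 0, 0],
    [0, 0, 0],
    [0, 0, 0],
    [0, 0, 0],
    [0, 0, 0],
    [0, 0, 0],
    [0, 0, 0]
  ],
  "hand": [-1, -1, -1, -1, -1, -1, -1, -1, -1, -1]
}}

```text
time_s: 24.4
ee_pos: [0.6157, 0.0517, 0.1059]
orientation: [[-0.621, 0.565, 0.544], [-0.407, 0.361, -0.839], [-0.67, -0.742, 0.005]]
contact_force: [-5.8, -1.3, -7.3]
grip_width: -0.0001
```

```bash
python3 - <<'E'
from h import *
s=sw();shots(17)
E
```

```text
24.4 p [0.6157 0.0517 0.1059] j [-19.8 -11.7 126.2  46.4  47.1  10. ] F [-5.83 -1.31 -7.3 ] w -0.0001
[[-0.621, 0.565, 0.544], [-0.407, 0.361, -0.839], [-0.67, -0.742, 0.005]]
TCP bearing rel yaw 0.288 rad 0.088 heading rel 0.468 slope 47.9
```

View pics/s17.png

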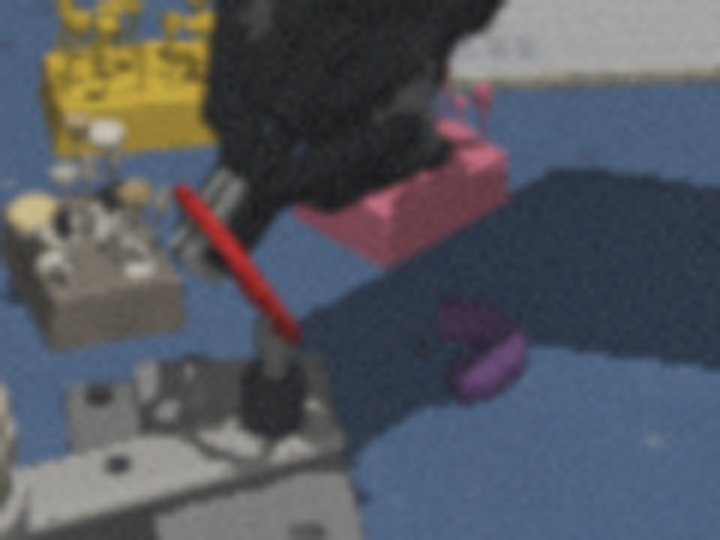

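View pics/w17.png

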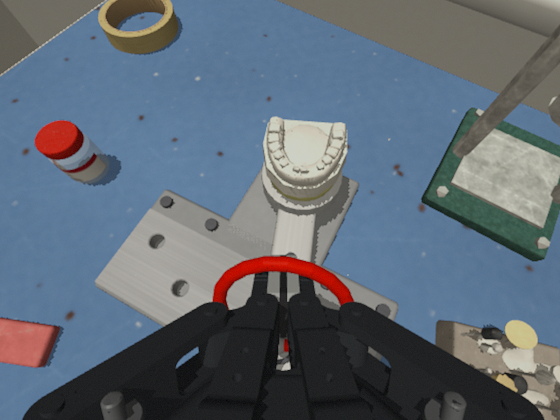

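Call:
{"fn": "apply_moves", "kwargs": {
  "turn": [
    [0, 0, 0],
    [0, 0, 0],
    [0, 0, 0],
    [0, 0, 0],
    [0, 0, 0],
    [0, 0, 0],
    [0, 0, 0],
    [0, 0, 0],
    [0, 0, 0],
    [0, 0, 0]
  ],
  "offset": [
    [0.03, 0.035, 0],
    [0.03, 0.035, 0],
    [0.03, 0.035, 0],
    [0.03, 0.035, 0],
    [0, 0, 0],
    [0, 0, 0],
    [0, 0, 0],
    [0, 0, 0],
    [0, 0, 0],
    [0, 0, 0]
  ],
  "hand": [-1, -1, -1, -1, -1, -1, -1, -1, -1, -1]
}}

```text
time_s: 25.75
ee_pos: [0.617, 0.0502, 0.0971]
orientation: [[-0.619, 0.567, 0.544], [-0.408, 0.359, -0.839], [-0.671, -0.741, 0.009]]
contact_force: [-7.1, -2.9, -6.8]
grip_width: -0.0001
```

```bash
python3 - <<'E'
from h import *
s=sw();shots(18)
E
```

```text
25.75 p [0.617  0.0502 0.0971] j [-19.9 -10.5 126.4  47.4  46.1   8.5] F [-7.07 -2.87 -6.79] w -0.0001
[[-0.619, 0.567, 0.544], [-0.408, 0.359, -0.839], [-0.671, -0.741, 0.009]]
TCP bearing rel yaw 0.309 rad 0.0873 heading rel 0.464 slope 47.8
```

View pics/s18.png

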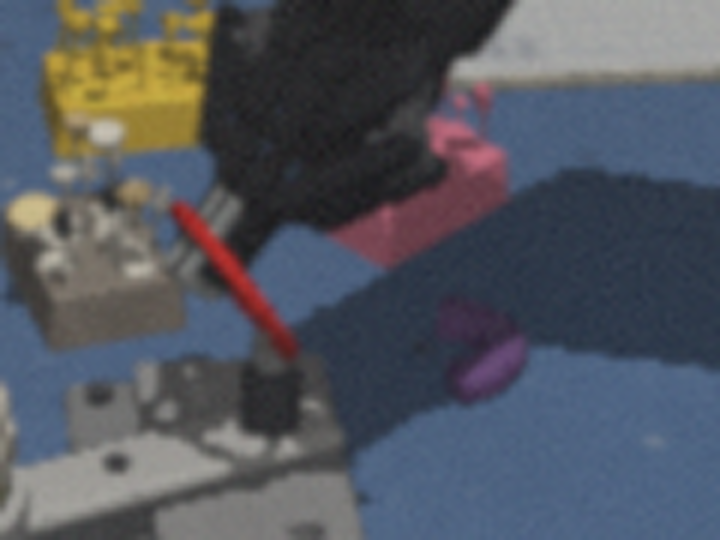

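Call:
{"fn": "apply_moves", "kwargs": {
  "turn": [
    [0, 0, 0],
    [0, 0, 0],
    [0, 0, 0],
    [0, 0, 0],
    [0, 0, 0],
    [0, 0, 0],
    [0, 0, 0],
    [0, 0, 0],
    [0, 0, 0],
    [0, 0, 0]
  ],
  "offset": [
    [0.03, 0.03, -0.01],
    [0.03, 0.03, -0.01],
    [0.03, 0.03, -0.01],
    [0.03, 0.03, 0],
    [0, 0, 0],
    [0, 0, 0],
    [0, 0, 0],
    [0, 0, 0],
    [0, 0, 0],
    [0, 0, 0]
  ],
  "hand": [-1, -1, -1, -1, -1, -1, -1, -1, -1, -1]
}}

```text
time_s: 27.1
ee_pos: [0.6206, 0.0488, 0.0944]
orientation: [[-0.612, 0.577, 0.541], [-0.408, 0.356, -0.841], [-0.678, -0.735, 0.017]]
contact_force: [-6.7, -2.0, -5.2]
grip_width: 0.0001
```

```bash
python3 - <<'E'
from h import *
s=sw();shots(19)
E
```

```text
27.1 p [0.6206 0.0488 0.0944] j [-19.9 -10.  126.5  48.5  45.2   7.1] F [-6.65 -1.99 -5.2 ] w 0.0001
[[-0.612, 0.577, 0.541], [-0.408, 0.356, -0.841], [-0.678, -0.735, 0.017]]
TCP bearing rel yaw 0.342 rad 0.0846 heading rel 0.452 slope 47.3
```

View pics/s19.png

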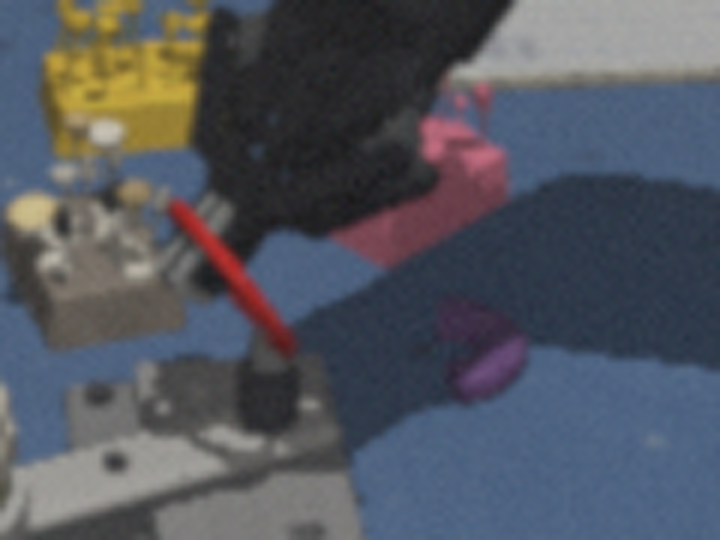

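View pics/w19.png

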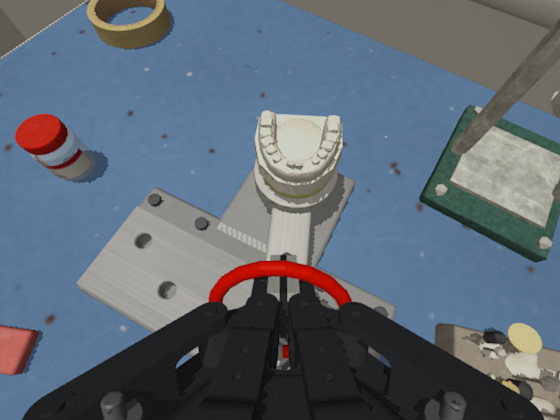

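```bash
python3 - <<'E'
from h import *
def pt(a,h,t): # t angle in ring plane from top
    i=inw(a);lat=np.array([-i[1],i[0],0]);u=.5*i+np.array([0,0,.866]);return ring(a,h)+.0335*(np.cos(t)*u+np.sin(t)*lat)
Z=lambda p:((p-[230,160])*6).round(0)
for a in(.33,.35,.37):
  for h in(0,.006,.012):print(a,h,"top",Z(proj("side",pt(a,h,0))),"bottom",Z(proj("side",pt(a,h,np.pi))),"wrist top",proj("wrist",pt(a,h,0)).round(0),"L",proj("wrist",pt(a,h,1.57)).round(0),"R",proj("wrist",pt(a,h,-1.57)).round(0))
print("check home",Z(proj("side",pt(0,0,0))),Z(proj("side",pt(0,0,np.pi))))
s=r.get_state();print(s["orientation"].T@(s["ee_pos"]-ring(.35)))
im=r.capture("scene");cv2.imwrite("pics/c19.png",cv2.resize(im[170:270,210:350,::-1],None,fx=5.5,fy=5.5,interpolation=cv2.INTER_CUBIC))
E
```

```text
0.33 0 top [192. 227.] bottom [273. 337.] wrist top [274. 268.] L [205. 304.] R [335. 324.]
0.33 0.006 top [192. 213.] bottom [273. 324.] wrist top [274. 264.] L [202. 302.] R [337. 323.]
0.33 0.012 top [192. 199.] bottom [273. 311.] wrist top [274. 261.] L [199. 301.] R [339. 322.]
0.35 0 top [190. 224.] bottom [269. 334.] wrist top [279. 268.] L [209. 306.] R [340. 323.]
0.35 0.006 top [190. 210.] bottom [270. 320.] wrist top [279. 265.] L [207. 304.] R [342. 322.]
0.35 0.012 top [190. 196.] bottom [270. 307.] wrist top [279. 261.] L [204. 303.] R [345. 321.]
0.37 0 top [187. 221.] bottom [266. 330.] wrist top [283. 269.] L [214. 308.] R [345. 322.]
0.37 0.006 top [187. 207.] bottom [266. 317.] wrist top [284. 266.] L [211. 306.] R [347. 321.]
0.37 0.012 top [187. 193.] bottom [266. 304.] wrist top [284. 262.] L [209. 305.] R [350. 320.]
check home [218. 278.] [307. 406.]
[-0.01814086  0.03668522  0.00372316]
```

View pics/c19.png

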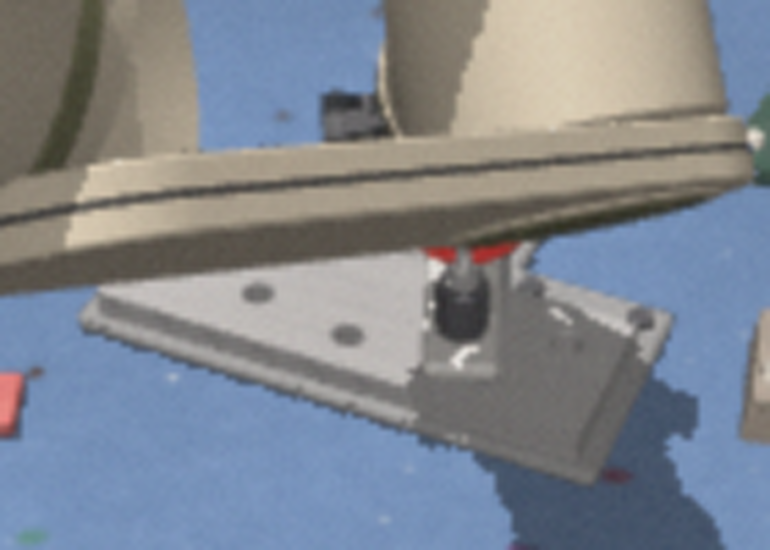

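Call:
{"fn": "apply_moves", "kwargs": {
  "turn": [
    [0, 0, 0],
    [0, 0, 0],
    [0, 0, 0],
    [0, 0, 0],
    [0, 0, 0],
    [0, 0, 0],
    [0, 0, 0],
    [0, 0, 0],
    [0, 0, 0],
    [0, 0, 0]
  ],
  "offset": [
    [0.05, 0, -0.02],
    [0.05, 0, -0.02],
    [0.05, 0, 0],
    [0, 0, 0],
    [0, 0, 0],
    [0, 0, 0],
    [0, 0, 0],
    [0, 0, 0],
    [0, 0, 0],
    [0, 0, 0]
  ],
  "hand": [-1, -1, -1, -1, -1, -1, -1, -1, -1, -1]
}}

```text
time_s: 28.5
ee_pos: [0.6193, 0.0455, 0.0952]
orientation: [[-0.605, 0.587, 0.539], [-0.407, 0.354, -0.842], [-0.685, -0.729, 0.025]]
contact_force: [-0.7, 0.4, -0.7]
grip_width: -0.0
```

```bash
python3 - <<'E'
from h import *
s=sw();shots(20);print(s["orientation"].T@(s["ee_pos"]-ring(.35)))
E
```

```text
28.5 p [0.6193 0.0455 0.0952] j [-20.5 -10.6 127.2  49.4  45.    5.9] F [-0.7   0.41 -0.74] w -0.0
[[-0.605, 0.587, 0.539], [-0.407, 0.354, -0.842], [-0.685, -0.729, 0.025]]
TCP bearing rel yaw 0.369 rad 0.0873 heading rel 0.442 slope 46.8
[-0.01620297  0.03431321  0.00553748]
```

View pics/s20.png

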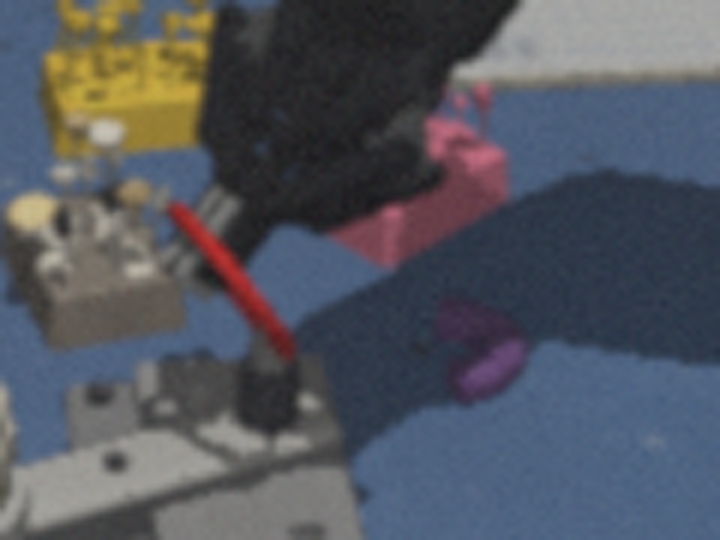

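View pics/w20.png

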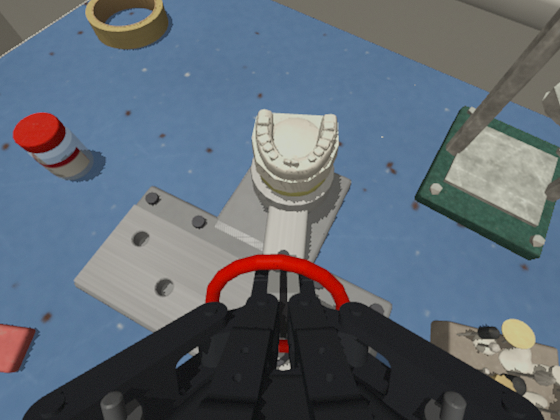

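Call:
{"fn": "apply_moves", "kwargs": {
  "turn": [
    [0, 0, 0],
    [0, 0, 0],
    [0, 0, 0],
    [0, 0, 0],
    [0, 0, 0],
    [0, 0, 0],
    [0, 0, 0],
    [0, 0, 0],
    [0, 0, 0],
    [0, 0, 0]
  ],
  "offset": [
    [0.04, 0, -0.02],
    [0.04, 0, -0.02],
    [0.04, 0, -0.02],
    [0.04, 0, -0.02],
    [0, 0, 0],
    [0, 0, 0],
    [0, 0, 0],
    [0, 0, 0],
    [0, 0, 0],
    [0, 0, 0]
  ],
  "hand": [-1, -1, -1, -1, -1, -1, -1, -1, -1, -1]
}}

```text
time_s: 29.85
ee_pos: [0.6108, 0.0454, 0.0887]
orientation: [[-0.604, 0.588, 0.538], [-0.407, 0.353, -0.842], [-0.685, -0.728, 0.026]]
contact_force: [-0.8, 0.9, 0.9]
grip_width: 0.0001
```

```bash
python3 - <<'E'
from h import *
s=sw();shots(21);print(s["orientation"].T@(s["ee_pos"]-ring(.35)))
E
```

```text
29.85 p [0.6108 0.0454 0.0887] j [-20.9 -11.4 128.7  50.   44.7   4.7] F [-0.81  0.86  0.9 ] w 0.0001
[[-0.604, 0.588, 0.538], [-0.407, 0.353, -0.842], [-0.685, -0.728, 0.026]]
TCP bearing rel yaw 0.33 rad 0.0949 heading rel 0.44 slope 46.7
[-0.00656098  0.0340805   0.00085574]
```

View pics/s21.png

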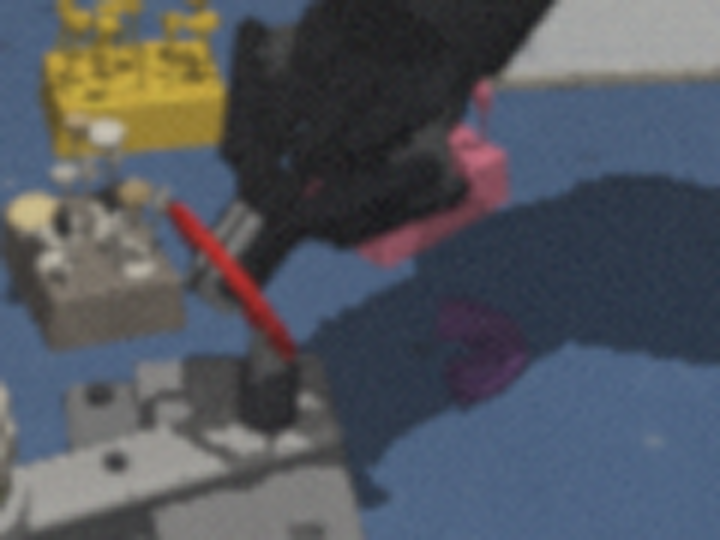

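View pics/w21.png

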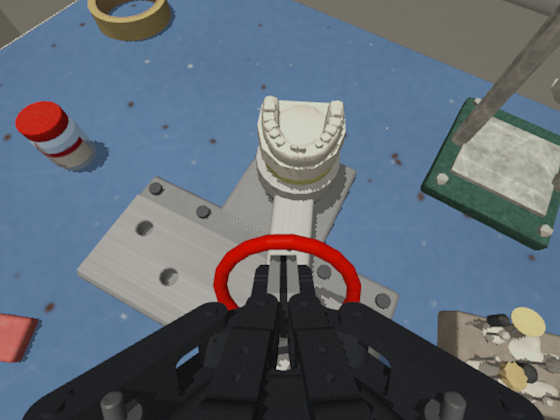

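Call:
{"fn": "apply_moves", "kwargs": {
  "turn": [
    [0, 0, 0],
    [0, 0, 0],
    [0, 0, 0],
    [0, 0, 0],
    [0, 0, 0],
    [0, 0, 0],
    [0, 0, 0],
    [0, 0, 0],
    [0, 0, 0],
    [0, 0, 0]
  ],
  "offset": [
    [0, -0.2, 0],
    [0, -0.2, 0],
    [0, -0.2, 0],
    [0, -0.25, 0],
    [0, -0.25, 0],
    [0, -0.25, 0],
    [0, -0.2, 0],
    [0, 0, 0],
    [0, 0, 0],
    [0, 0, 0]
  ],
  "hand": [-1, -1, -1, -1, -1, -1, -1, -1, -1, -1]
}}

```text
time_s: 31.2
ee_pos: [0.5524, 0.0087, 0.1632]
orientation: [[-0.603, 0.591, 0.536], [-0.408, 0.349, -0.844], [-0.686, -0.727, 0.031]]
contact_force: [-0.1, -0.7, -0.1]
grip_width: -0.0002
```

```bash
python3 - <<'E'
from h import *
s=sw();print(s["joint_pos"]);shots(22)
im=r.capture("scene");cv2.imwrite("pics/sc22.png",im[:,:,::-1]);cv2.imwrite("pics/c22.png",cv2.resize(im[155:265,190:400,::-1],None,fx=3.8,fy=3.8,interpolation=cv2.INTER_CUBIC))
E
```

```text
31.2 p [0.5524 0.0087 0.1632] j [-29.9 -28.8 133.1  43.9  59.5   9.4] F [-0.07 -0.68 -0.09] w -0.0002
[[-0.603, 0.591, 0.536], [-0.408, 0.349, -0.844], [-0.686, -0.727, 0.031]]
TCP bearing rel yaw 0.384 rad 0.1636 heading rel 0.432 slope 46.7
[-29.85406391 -28.78404729 133.08737669  43.8565048   59.45544449
   9.35773743]
```

View pics/s22.png

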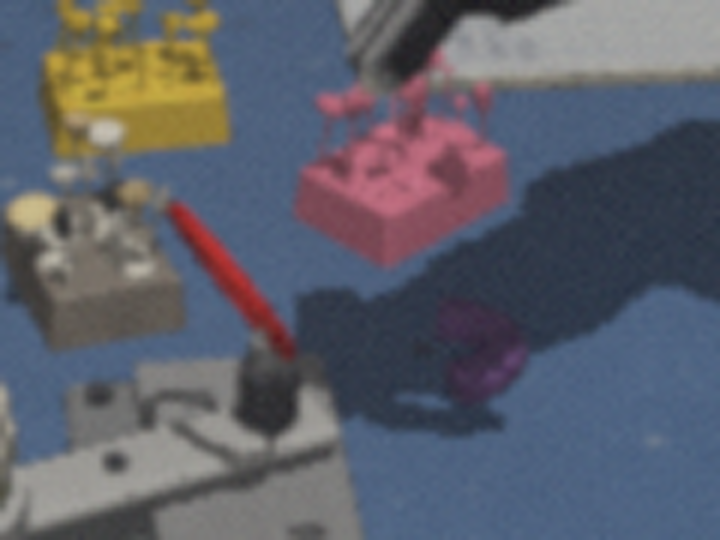

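View pics/w22.png

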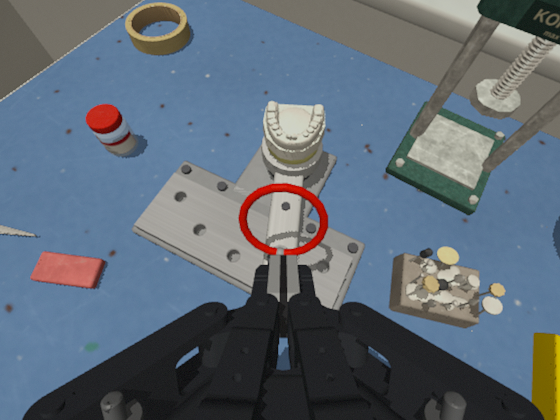

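View pics/c22.png

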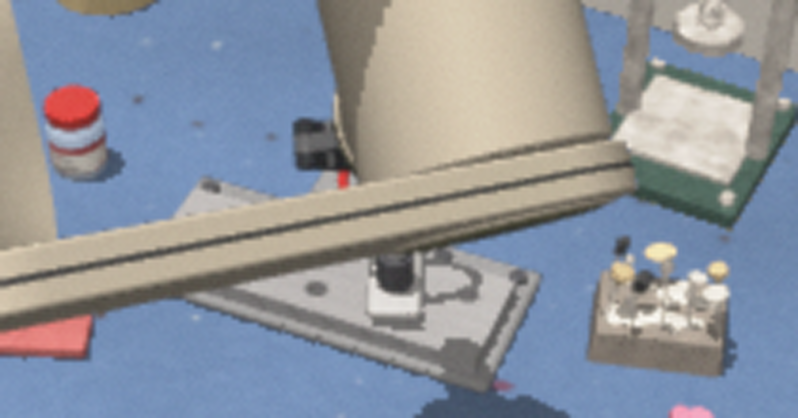

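Call:
{"fn": "apply_moves", "kwargs": {
  "turn": [
    [0, 0, 0],
    [0, 0, 0],
    [0, 0, 0],
    [0, 0, 0],
    [0, 0, 0],
    [0, 0, 0],
    [0, 0, 0],
    [0, 0, 0],
    [0, 0, 0],
    [0, 0, 0]
  ],
  "offset": [
    [-0.23, -0.24, 0.01],
    [-0.23, -0.24, 0.01],
    [-0.23, -0.24, 0.01],
    [-0.23, -0.24, 0.01],
    [-0.27, 0.23, -0.56],
    [-0.27, 0.23, -0.56],
    [-0.27, 0.23, -0.56],
    [-0.27, 0.23, -0.56],
    [-0.27, 0.23, -0.56],
    [0, 0, 0]
  ],
  "hand": [-1, -1, -1, -1, -1, -1, -1, -1, -1, -1]
}}

```text
time_s: 32.6
ee_pos: [0.5542, 0.2139, 0.2556]
orientation: [[-0.599, 0.597, 0.534], [-0.405, 0.35, -0.845], [-0.691, -0.722, 0.032]]
contact_force: [0.2, 0.1, 0.9]
grip_width: 0.0002
```

```bash
python3 - <<'E'
from h import *
s=st()
im=r.capture("scene");cv2.imwrite("pics/sc23.png",im[:,:,::-1])
im=r.capture("side");cv2.imwrite("pics/sd23.png",im[:,:,::-1])
E
```

```text
32.6 p [0.5542 0.2139 0.2556] j [  4.8 -37.2 128.8  23.   50.   53. ] F [0.22 0.11 0.9 ] w 0.0002
[[-0.599, 0.597, 0.534], [-0.405, 0.35, -0.845], [-0.691, -0.722, 0.032]]
```

View pics/sc23.png

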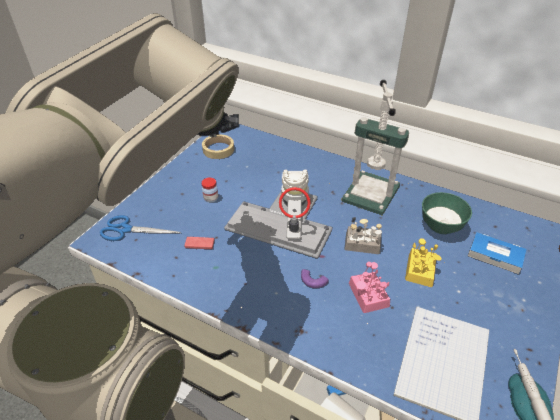

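View pics/sd23.png

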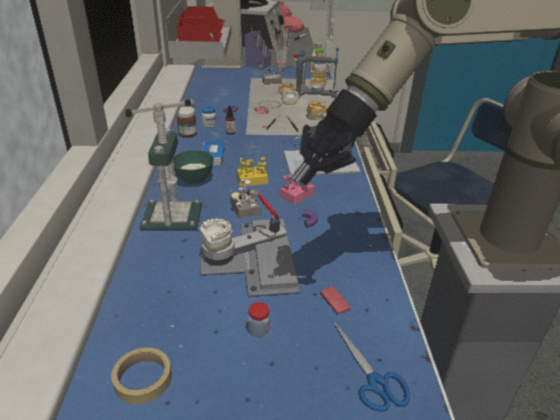

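```bash
python3 - <<'E'
from h import *
def fit(f,box):
    x0,y0,x1,y1=box;im=cv2.imread(f).astype(int);m=((im[:,:,2]>100)&(im[:,:,2]>1.9*im[:,:,1])&(im[:,:,2]>1.9*im[:,:,0]));mm=np.zeros_like(m);mm[y0:y1,x0:x1]=m[y0:y1,x0:x1]
    ys,xs=np.nonzero(mm);e=cv2.fitEllipse(cv2.convexHull(np.stack([xs,ys],1).astype(np.float32)));print(f,len(xs),e,xs.min(),xs.max(),ys.min(),ys.max());return ((xs.min()+xs.max())/2,(ys.min()+ys.max())/2),e[0]
for k,(A,B) in {"start":(("pics/scene0.png",(255,175,300,222)),("pics/side0.png",(255,195,295,240))),"now":(("pics/sc23.png",(270,180,320,225)),("pics/sd23.png",(250,185,295,235)))}.items():
    a,b=fit(*A),fit(*B)
    for i in(0,1):
        x,e=tri(ray("scene",a[i]),ray("side",b[i]));v=AX-x[:2];print(k,x.round(4),"err",np.round(e[0],4),"angle",(np.arctan2(v[1],v[0])-yaw).round(3),"R",np.hypot(*v).round(4))
for f,b in(("scene0",(190,155,400,265)),("sc23",(190,155,400,265))):pass
a=cv2.imread("pics/sc23.png")[155:265,190:400];b=cv2.imread("pics/sd23.png")[180:320,180:340]
cv2.imwrite("pics/za23.png",cv2.resize(a,None,fx=3.8,fy=3.8,interpolation=cv2.INTER_CUBIC));cv2.imwrite("pics/zb23.png",cv2.resize(b,None,fx=4,fy=4,interpolation=cv2.INTER_CUBIC))
E
```

```text
pics/scene0.png 195 ((275.3514404296875, 199.58843994140625), (28.51932716369629, 30.6086483001709), 162.4058837890625) 261 290 185 215
pics/side0.png 128 ((273.8011169433594, 217.35548400878906), (8.395820617675781, 31.6114559173584), 151.84127807617188) 266 282 203 231
start [0.5744 0.0714 0.1088] err 0.0 angle 0.009 R 0.1234
start [0.5751 0.0725 0.1088] err 0.0003 angle 0.002 R 0.1226
pics/sc23.png 223 ((294.2898254394531, 202.30299377441406), (30.296295166015625, 31.2708797454834), 89.91834259033203) 279 310 187 217
pics/sd23.png 85 ((267.5704040527344, 205.3399658203125), (3.688066244125366, 28.726282119750977), 140.9150390625) 259 277 194 216
now [0.5872 0.0282 0.1113] err 0.0001 angle 0.376 R 0.1237
now [0.5878 0.0286 0.1102] err 0.0006 angle 0.375 R 0.123
```

View pics/za23.png

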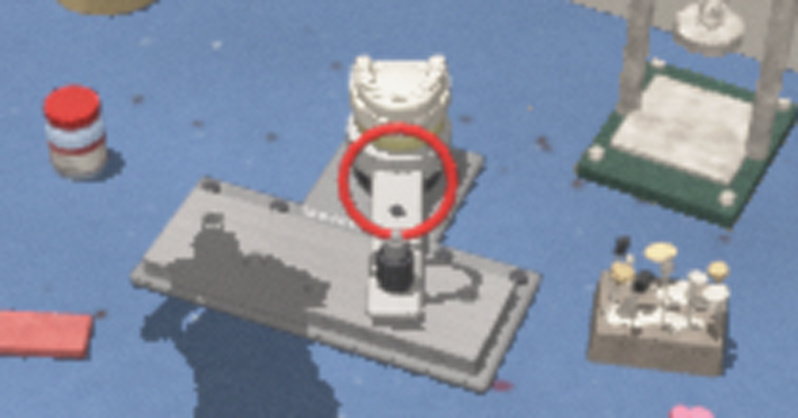

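View pics/zb23.png

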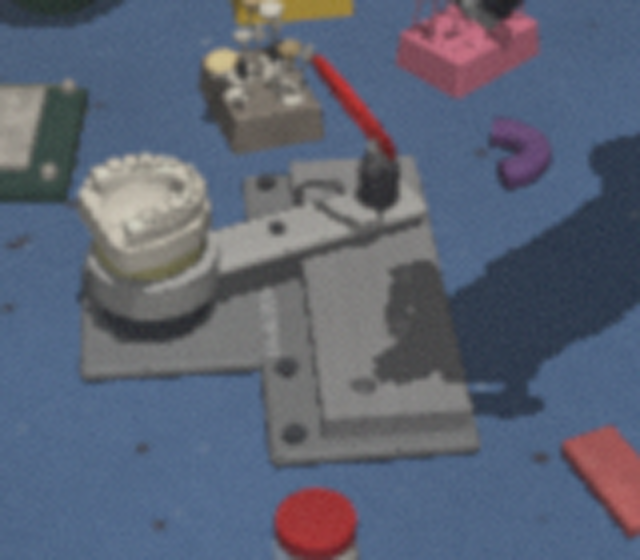

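```bash
python3 - <<'E'
import cv2,numpy as np
from h import proj,AX,inw
for f,n,a in(("scene0","scene",0),("sc23","scene",.36),("side0","side",0),("sd23","side",.36)):
    im=cv2.imread(f"pics/{f}.png").astype(int)
    p=lambda z:proj(n,np.r_[(AX-.14*inw(a)[:2]),z]).round(2)
    print(f,"z.04",p(.04),"z.08",p(.08))
    c=int(round(p(.06)[0]))
    y0=int(p(.04)[1])
    for y in range(y0-20,y0+6): print(y,[tuple(im[y,x,::-1].tolist()) for x in range(c-1,c+2)])
E
```

```text
scene0 z.04 [272.47 225.57] z.08 [272.3  213.37]
205 [(138, 147, 166), (164, 164, 166), (170, 169, 166)]
206 [(160, 159, 163), (169, 166, 165), (169, 166, 166)]
207 [(170, 168, 168), (168, 166, 165), (170, 168, 166)]
208 [(171, 169, 168), (171, 168, 167), (168, 166, 165)]
209 [(173, 171, 169), (172, 169, 168), (169, 166, 166)]
210 [(188, 176, 177), (193, 189, 188), (181, 178, 176)]
211 [(206, 127, 123), (192, 182, 180), (171, 168, 165)]
212 [(209, 130, 126), (192, 180, 177), (181, 165, 162)]
213 [(174, 154, 153), (182, 172, 170), (198, 142, 141)]
214 [(147, 140, 140), (157, 150, 146), (167, 122, 119)]
215 [(167, 164, 163), (158, 154, 151), (161, 153, 149)]
216 [(124, 123, 121), (133, 131, 130), (129, 127, 126)]
217 [(111, 109, 107), (111, 108, 108), (111, 107, 107)]
218 [(112, 109, 108), (112, 110, 109), (109, 106, 106)]
219 [(101, 101, 100), (113, 110, 109), (107, 105, 103)]
220 [(98, 96, 98), (98, 95, 97), (95, 93, 97)]
221 [(80, 79, 81), (86, 83, 87), (88, 86, 87)]
222 [(62, 62, 63), (64, 62, 67), (66, 65, 66)]
223 [(61, 60, 62), (57, 57, 58), (59, 57, 59)]
224 [(58, 60, 61), (56,
[... 3692 characters left out ...]
, 79, 79), (77, 72, 75)]
221 [(78, 78, 78), (74, 74, 73), (76, 74, 76)]
222 [(69, 70, 70), (61, 60, 65), (60, 58, 61)]
223 [(63, 62, 66), (54, 53, 58), (52, 52, 52)]
224 [(54, 55, 58), (49, 47, 51), (51, 52, 53)]
225 [(50, 49, 54), (52, 53, 55), (50, 49, 52)]
226 [(54, 54, 57), (51, 51, 57), (50, 46, 51)]
227 [(48, 50, 52), (49, 47, 52), (51, 49, 52)]
228 [(53, 51, 55), (48, 49, 53), (49, 49, 54)]
229 [(50, 51, 53), (47, 47, 50), (47, 46, 52)]
230 [(47, 47, 51), (49, 50, 52), (49, 49, 51)]
231 [(55, 54, 60), (52, 51, 53), (59, 60, 61)]
232 [(75, 76, 76), (71, 73, 73), (99, 98, 97)]
233 [(106, 104, 104), (104, 103, 101), (138, 137, 132)]
234 [(116, 116, 113), (110, 111, 108), (141, 141, 138)]
```

```bash
python3 - <<'E'
from h import *
st();print(r.job_done())
E
```

```text
32.7 p [0.5548 0.2112 0.2552] j [  4.5 -37.2 128.8  23.   50.   52.8] F [ 0.46  0.57 -0.43] w -0.0002
[[-0.6, 0.598, 0.531], [-0.404, 0.347, -0.846], [-0.69, -0.723, 0.033]]
the job is handed in; nothing more can be done
None
```

I hooked the closed fingers through the red ring from its outer side and lifted the pin about 18 mm. I swung the arm one hole to the right, towards the grey bur block, and let the pin down there. The fingers came out of the ring freely, and I handed in at 32.7 s with the robot touching nothing.

**Last checks**
- **Ring height:** the ring stands about 110 to 111 mm up, against 109 mm at the start. That puts the pin in the hole, not riding on the plate, where it would read 12 mm higher.
- **Pin fully home:** the scene camera shows the ring seated on the pin housing as it was at the start. The side camera reads 1 to 3 mm higher, so I believe the pin is home but the cameras alone don't settle the last 1 to 3 mm.
- **Arm angle:** the cameras put the swing at about 0.37 rad against a nominal 0.35, with an error of about 0.02. A pin that deep in the hole can only be at the 0.35 one.
- **Forces:** the largest reading I saw on the tool was about 10 N, and it fell to about zero once the pin was down.
- **Other items:** I saw no change in the bur block, jar, wax block or silicone key in the pictures, but I did not measure their positions.

**What went wrong**
- In the pictures the fingertip sits about 25 mm behind the stated tool point, so I set the hooking depth by the camera.
- The arm gave slightly under the spring load. While lowering, I pressed sideways on the ring with about 8 N for a moment before it came free.

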